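# Load the cup tray of the syrup dispenser and set its draw-off valve to the marker

### The arm

A 6-joint arm with a two-finger parallel gripper is mounted at the origin on a cart in front of the work surface, level with it; the furniture and walls round the work are solid. World frame = base frame: x ahead of the robot, y to its left, z up, the work surface at z = 0. Lengths are in m, angles in rad, forces in N, time in s.
With the tool pointing down it reaches from about 0.15 to 0.775 m from the base axis. Payload 6.1 kg.
Tool frame: the origin (TCP) lies between the finger pads; the fingertips stand 22 mm ahead of it and the grasp point (between the pads) lies 3 mm ahead of it (arm.tip_extent is the distance from the TCP to the fingertips, in m); y points along the fingers, x is the direction in which the jaws open and shut, and the axes are right-handed (so a half turn about y gives the same grasp; the last joint's range is limited). The gripper opens to 85 mm and grips with 20 to 120 N. Pads are 22 mm wide; open, the fingers measure 114 mm over their backs; the gripper's body (76 mm by 85 mm) begins 54 mm behind the grasp point. The pads swing forward as they close: fully open they stand 13 mm farther back than shut.
Start: joints at [-1.166, 0.126, -0.04, 1.405, 0, 1.571], TCP at [0.207, -0.483, 0.217] pointing down, gripper open.
Joint ranges: [-2.72, 2.72], [-0.95, 1.95], [-1.27, 1.35], [-1.78, 2.02], [-1.46, 1.47], [-3.14, 3.14]. Speed limits (rad/s): [2.39, 2.39, 3.01, 3.14, 3.14, 3.14].

### API

Orientations are given as a unit quaternion [x, y, z, w].
In Python, from station import monitor, eyes, arm gives the robot as it stands. The module is installed in compiled form; this text tells all that it offers.
- The arm moves only by the shell command python3 -m pendant 'ROWS' [OPENING] [FORCE]. ROWS is JSON, a list of rows, each a list of 4 numbers: the shift along the tool's x, y, z in m, then the turn about the tool's y in degrees. In form: [[x, y, z, turn], ...]. A call has 1 to 8 rows; each row is the pose to reach, as a shift and turn from the pose commanded when the call began, along the tool's axes at that moment; what a row does not reach only later rows make up. A row lasts 1/12 s, in which the tool goes at most 41.7 mm and 7.16 degrees, less where a joint would pass 70% of its speed; a pose out of reach is approached as far as the arm can. A call with a gripper value outside its range is refused whole. OPENING is the opening in per cent of the stroke, from 0 (shut) to 100 (fully open), set as the call begins (- or left out, the last holds). The fingers move at their own pace and stop on an object; FORCE is the grip in N (left out, the last holds). Time passes only in rows, so rows that repeat a pose let the fingers close. It gives the time, the measured TCP pose, the force and the opening at its end, in the units of the state.
- monitor.state(): the state, without advancing time (a new reading comes with each control period).
- eyes.capture(name): name is "scene" or "top" or "wrist"; returns the picture (420x560x3 uint8, blue, green, red); there is no depth.
- eyes.calibration(name): a dict with "intrinsics" (3x3 intrinsics, pixels), "rvec" (rotation vector, rad) and "tvec" (3), from world to camera coordinates, as OpenCV has them. Camera axes: x right, y down, z forward; pixel columns grow to the right and rows downward; lengths in m; the calibration is good to about 2 mm. A picture is of the moment at which its call begins: read the wrist's pose just before it. calibration takes no time and is no camera call; for the wrist camera it gives the pose at the moment of the call.
- arm.finish_job(): hands the job in, once; it reports no verdict.
The state is a dict: "clock": time; "joint_pos": joint angles; "dq": joint speeds; "effort": joint torques, N m; "tcp_pos": TCP position; "tcp_rot": TCP orientation; "wrist_force": force on the tool from outside, world axes, zero at the start; "ft_torque": the same for the moment, N m; "gripper_width": finger opening in m.
Only numpy, scipy, OpenCV 4.12 (cv2) and the standard library are available. Lean on these libraries where they do the work, as an engineer would, in place of code of your own. Each camera call takes 0.05 s, during which the arm holds its last target.

### The job

Get the syrup dispenser ready to wet the next cup of sugar: stand the clear cup of white sugar upright in the pulled-out cup tray, and slide the tray fully home so that the cup is beneath the spout. Only then turn the slanting blue valve handle open until its pointer lines up with the red set marker on the dial, and let go. Leave the marker, the cup of orange filling and the two squeeze bottles where they are.

Things in the scene. Friction and masses are not known exactly. Their poses are not given: they have to be found in the camera images.
- dispenser: Steel syrup dispenser fixed to the table: lidded round hopper (210 mm across, top 409 mm high) on three legs, pipe, valve and spout on the robot's side. Origin on the table straight below the spout; x from the spout back to the hopper (away from the robot), y left seen from the robot, z up. Above z = 290 mm the hopper's front is at x = +50 mm, below that it tapers back.
- valve_body (a point): Centre of the valve's round body on the pipe, 30 mm behind the spout (x = +30 mm) and 200 mm above the table; the stem axis starts here. Axes as the dispenser's. The stem leans 30 degrees from vertical towards the robot, along (-0.5, 0, 0.866) in this frame. A white dial of radius 46 mm, square to the stem, has its face 42 mm up the stem; ticks every 7.5 degrees mark the opening quadrant.
- spout_tip (a point): Mouth of the spout (19 mm across, pointing down), 125 mm above the dispenser's origin.
- cup_tray (a joint): Pull-out cup tray beneath the spout, in metres: 0 = fully home against its stop (tray centre right below the spout), up to 0.105 = pulled out along the dispenser's -x, towards the robot. Slides on rails with about 1.5 N of friction and stays where it is left.
- tray_floor (a point): Centre of the tray's floor, moves with the tray; axes as the dispenser's. The floor is 22 mm above the table, 113 mm (x) by 128 mm (y) inside; low side and back walls rise 14 mm above it, the front panel 32 mm.
- tray_pull (a point): Middle of the tray's pull: a dark horizontal bar 10 mm thick and 80 mm long, along y, 42 mm above the table, 98 mm before the tray's centre and 38 mm before its front panel; moves with the tray. Push it towards the dispenser's +x (or pinch it). With the tray home, the dial and marker overhang to 40 mm before the spout, about 210 mm above the table, 58 mm behind this bar.
- valve_handle (a joint): Opening of the valve, in radians: 0 = shut, pointer to the left (dispenser +y); grows counter-clockwise for someone looking down the stem at the dial, the pointer swinging down towards the robot; 1.571 = full open, pointer straight towards the robot. About 0.15 N m of friction, stays where it is left.
- handle_grip (a point): Where to pinch the blue bar-shaped valve handle, on the stem axis: the bar is 16 mm thick, 56 mm long (36 mm to the blunt end, 20 mm to the nose), and 26 mm deep along the stem (8 to 34 mm above the dial); this point is 22 mm above the dial, 64 mm up the stem from valve_body. Axes turn with the handle: x across the bar, y along it to the pointer, z along the stem outwards.
- pointer_tip (a point): Tip of the handle's pointed nose, 35 mm from the stem axis, 10 mm above the dial; a white line runs along handle and nose. Axes as at handle_grip (y is the way the pointer points).
- set_marker (a joint): Where the red set marker is clamped on the dial's edge, in radians, counted as the valve handle's opening: the pointer lines up with it when joint valve_handle equals this value. Tightly clamped (3 N m); it is the setting to be matched and stays where it is.
- marker_tip (a point): Inner end of the red set marker, a tab 7 mm wide on the dial's edge, 37 mm from the stem axis; its y axis points from the stem axis out to the marker.
- sugar_cup: The cup to be served: clear plastic, open at the top, a third full of white sugar (fixed in it); 109 mm across at the rim, 84 mm at the base, 72 mm high, about 80 g. The wall, a few mm thick, leans outward by 10 degrees. Too wide to span: pinch the wall at the rim, one finger inside, reaching no deeper than about 35 mm. Origin at the centre of its underside, z up.
- orange_cup: The same kind of cup, but with orange filling; it stays where it is. Origin at the centre of its underside.
- red_bottle: Squeeze bottle with a red cap, 63 mm across, 191 mm high; stays where it is. Origin at the centre of its underside.
- white_bottle: Squeeze bottle of brown sauce with a white cap, 63 mm across, 191 mm high; stays where it is. Origin at the centre of its underside.

How it is judged:
By the outcome, as a careful person would: the job done as asked, in the order asked, and still so for the second after the job is handed in, with the robot touching nothing.
It also fails if it takes over 61 s, if anything falls off the work surface, if the arm or the gripper's body presses on something with over 40 N, if the wrist force passes 120 N, or if a joint passes its speed limit or range.

## Working session

There is one attempt and no reset: what is moved stays moved. The work goes in short steps, Python scripts to look and compute and a shell command to move; the robot and the scene stay as the last step left them, time stands still between calls to the robot, and variables do not carry over. Pictures are saved under pics/ and viewed, and the job is handed in when it is done.

```bash
mkdir -p pics; ls; python3 - <<'E'
from station import monitor, eyes, arm
import cv2,numpy as np
s=monitor.state()
for k,v in s.items(): print(k,np.round(v,4))
for n in("scene","top","wrist"):
    c=eyes.calibration(n); print(n,np.round(c["intrinsics"],1).tolist(),np.round(c["rvec"],4),np.round(c["tvec"],4))
    cv2.imwrite(f"pics/{n}0.png",eyes.capture(n))
E
```

```text
pics
clock 0.0
joint_pos [-1.166   0.1264 -0.0406  1.4054 -0.      1.5708]
dq [-0.0009  0.0012 -0.0009  0.0015  0.0002  0.0003]
effort [-6.00000e-04 -4.35901e+01  3.52932e+01  1.71000e-02 -2.00000e-04
  0.00000e+00]
tcp_pos [ 0.2066 -0.4822  0.2163]
tcp_rot [-0.59    0.3898 -0.3888  0.5906]
wrist_force [-0.3961  0.7894  0.0417]
ft_torque [-0.0082 -0.0207 -0.0159]
gripper_width 0.0855
scene [[411.3, 0.0, 278.3], [0.0, 411.3, 215.2], [0.0, 0.0, 1.0]] [ 0.7565 -2.4157  1.2828] [0.4905 0.3128 0.9779]
top [[424.5, 0.0, 272.6], [0.0, 424.5, 216.7], [0.0, 0.0, 1.0]] [ 2.1733 -2.163   0.081 ] [0.0342 0.5879 1.2341]
wrist [[345.5, 0.0, 286.3], [0.0, 345.5, 210.4], [0.0, 0.0, 1.0]] [-2.407   1.5871  0.2411] [-0.5254 -0.0393  0.3803]
```

View pics/scene0.png

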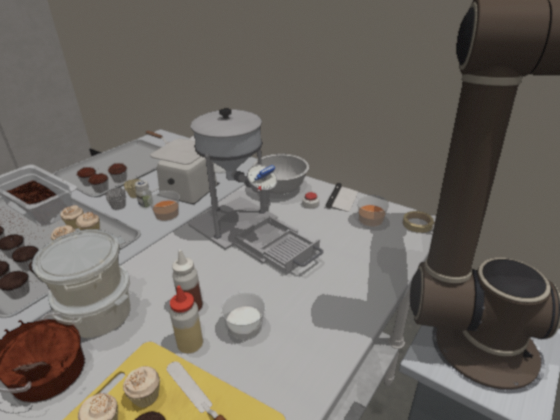

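View pics/top0.png

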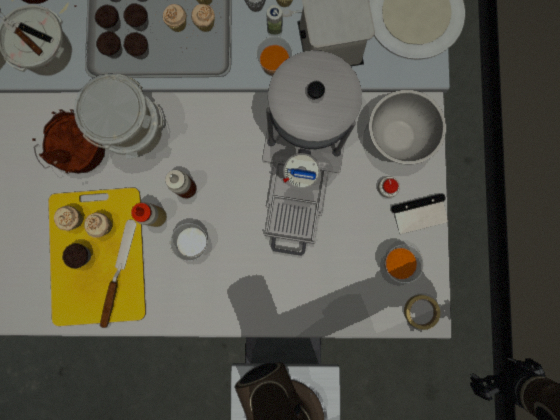

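View pics/wrist0.png

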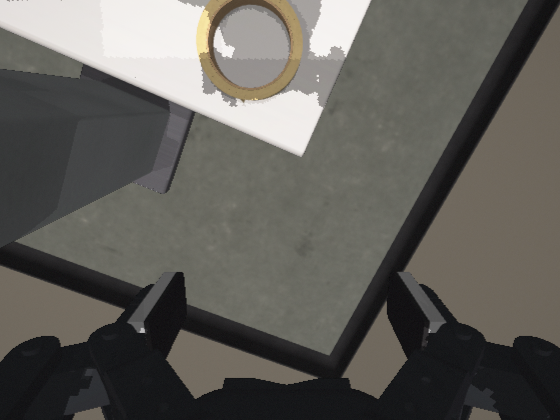

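The scene view shows the dispenser, the sugar cup at about (243,318) and the bottles beside it. In the top view the sugar cup is at (191,240), the tray pull at (288,248), the dial at (300,172) and the orange cup at (402,263). Next I'll zoom in and measure.

```bash
cat > h.py <<'E'
import cv2,numpy as np,json
from station import monitor, eyes, arm
def cal(n):
    c=eyes.calibration(n); R=cv2.Rodrigues(np.array(c["rvec"],float))[0]
    return np.array(c["intrinsics"]),R,np.array(c["tvec"],float).ravel()
def ray(c,uv):
    K,R,t=c; d=R.T@np.linalg.inv(K)@np.array([uv[0],uv[1],1.]); return -R.T@t,d/np.linalg.norm(d)
def onz(c,uv,z):
    o,d=ray(c,uv); return o+d*(z-o[2])/d[2]
def proj(c,p):
    K,R,t=c; q=K@(R@np.array(p,float)+t); return q[:2]/q[2]
def tri(c1,u1,c2,u2):
    o1,d1=ray(c1,u1);o2,d2=ray(c2,u2)
    A=np.stack([d1,-d2],1); s=np.linalg.lstsq(A,o2-o1,rcond=None)[0]
    a,b=o1+s[0]*d1,o2+s[1]*d2
    return (a+b)/2,np.linalg.norm(a-b)
def crop(src,x0,y0,x1,y1,f,out):
    im=cv2.imread(src) if isinstance(src,str) else src
    cv2.imwrite(out,cv2.resize(im[y0:y1,x0:x1],None,fx=f,fy=f,interpolation=cv2.INTER_CUBIC))
E
python3 - <<'E'
from h import *
crop("pics/top0.png",250,140,350,260,5,"pics/topc.png")
crop("pics/scene0.png",185,100,335,280,3.3,"pics/scenec.png")
t=cal("top")
print(onz(t,(191,240),.06),onz(t,(288,245),.042), onz(t,(402,263),.05),onz(t,(300,172),.24),onz(t,(316,90),.41))
E
```

```text
[0.51627928 0.27156885 0.06      ] [ 0.50372517 -0.00860605  0.042     ] [ 0.45357935 -0.33599683  0.05      ] [ 0.68042106 -0.03384834  0.24      ] [ 0.82292479 -0.05935642  0.41      ]
```

View pics/topc.png

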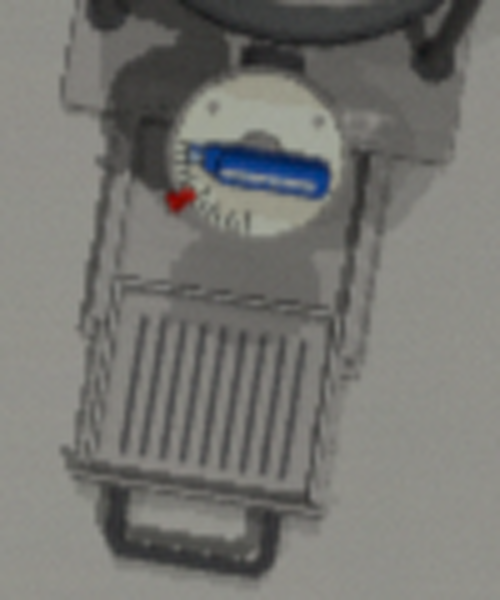

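View pics/scenec.png

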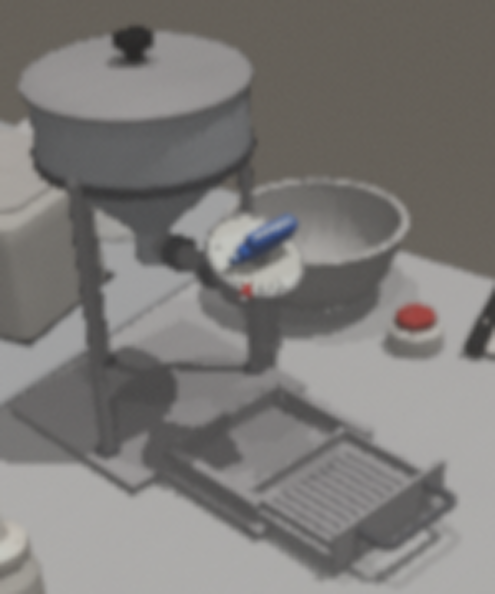

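```bash
python3 - <<'E'
from h import *
t=cal("top");s=cal("scene")
T=lambda x,y:(250+(x+.5)/5-.5,140+(y+.5)/5-.5)
S=lambda x,y:(185+(x+.5)/3.3-.5,100+(y+.5)/3.3-.5)
print("knob",tri(t,(316,90),s,S(133,42)))
im=cv2.imread("pics/top0.png")
for nm,i in (("top",im),("scene",cv2.imread("pics/scene0.png"))):
    hsv=cv2.cvtColor(i,cv2.COLOR_BGR2HSV)
    m=cv2.inRange(hsv,(105,120,60),(130,255,255))
    n,l,st,ce=cv2.connectedComponentsWithStats(m)
    for k in range(1,n):
        if st[k,4]>15: print(nm,"blue",st[k],ce[k])
    m=cv2.inRange(hsv,(0,150,80),(6,255,255))|cv2.inRange(hsv,(174,150,80),(180,255,255))
    n,l,st,ce=cv2.connectedComponentsWithStats(m)
    for k in range(1,n):
        if st[k,4]>5: print(nm,"red",st[k],ce[k])
# dial ellipse centre
print("dial top", onz(t,T(258,153),.2364))
print("dial tri",tri(t,T(258,153),s,S(255,256)))
def y(a,b): return np.degrees(np.arctan2(b[1]-a[1],b[0]-a[0]))
for nm,a,b,z in (("front panel",(70,455),(322,510),.054),("bar",(112,540),(272,562),.042),("backwall",(118,280),(335,315),.036),("slatL",(145,318),(123,450),.022),("slatR",(303,343),(283,475),.022),("leftwall out",(105,285),(80,450),.036),("rightwall",(342,318),(318,492),.036)):
    A,B=onz(t,T(*a),z),onz(t,T(*b),z); print(nm,A,B,(A+B)/2,y(A,B),np.linalg.norm(A-B))
E
```

```text
knob (array([ 0.82744006, -0.06076456,  0.3975358 ]), np.float64(0.00106995179356594))
top blue [290 169  26  10 117] [302.8974359  172.64957265]
top red [283 178   6   4  17] [285.58823529 179.35294118]
top red [383 179  15  14 161] [390.20496894 185.64596273]
top red [132 203  19  19 259] [141.37837838 212.1969112 ]
scene blue [258 169  15   9  30] [263.53333333 173.06666667]
scene red [ 86 169   3   3   7] [ 86.85714286 170.        ]
scene red [170 286  24  26 385] [181.68311688 300.57142857]
scene red [ 37 335   4   5  11] [ 38.45454545 337.18181818]
scene red [ 56 337   5   3   6] [ 58.16666667 337.5       ]
scene red [ 30 341   4   4   6] [ 31.5        342.83333333]
scene red [ 21 349   5   5   9] [ 22.66666667 351.55555556]
scene red [  8 380   3   4   7] [  8.85714286 381.14285714]
dial top [ 0.68569375 -0.0370207   0.2364    ]
dial tri (array([ 0.68428113, -0.03808185,  0.23563068]), np.float64(0.0037063035078457466))
front panel [0.54473375 0.06241697 0.054     ] [ 0.51361944 -0.08333559  0.054     ] [ 0.5291766  -0.01045931  0.054     ] -102.05025679854818 0.14903660727368
[... 242 characters left out ...]
.63944146 -0.02873448  0.036     ] -99.04461825982739 0.12987046715304731
slatL [0.62875651 0.01932806 0.022     ] [0.54967936 0.03207867 0.022     ] [0.58921793 0.02570336 0.022     ] 170.84031123353574 0.08009852216411446
slatR [ 0.61407978 -0.07497735  0.022     ] [ 0.53525936 -0.0629282   0.022     ] [ 0.57466957 -0.06895278  0.022     ] 171.3085762004888 0.0797360731001398
leftwall out [0.64663748 0.04307679 0.036     ] [0.54873127 0.05721057 0.036     ] [0.59768437 0.05014368 0.036     ] 171.78550964678368 0.09892113241165723
rightwall [ 0.62746453 -0.09698205  0.036     ] [ 0.5247162  -0.08250906  0.036     ] [ 0.57609037 -0.08974556  0.036     ] 171.98214113325773 0.10376264948619951
```

```bash
python3 - <<'E'
from h import *
from scipy.spatial.transform import Rotation as Ro
R=Ro.from_quat(monitor.state()["tcp_rot"]).as_matrix(); print(R.round(3)); print(arm.tip_extent)
K,Rc,tc=cal("wrist"); p=-Rc.T@tc; print("cam in tool",R.T@(p-np.array(monitor.state()["tcp_pos"])), "cam fwd in tool",R.T@Rc[2])
crop("pics/top0.png",120,160,230,270,5,"pics/cupt.png")
crop("pics/scene0.png",160,250,290,360,4,"pics/cups.png")
E
```

```text
[[ 0.394 -0.     0.919]
 [-0.919  0.001  0.394]
 [-0.001 -1.     0.   ]]
0.022
cam in tool [ 0.00127354 -0.15763622  0.07440152] cam fwd in tool [-3.15918151e-04  9.55646076e-01 -2.94517363e-01]
```

View pics/cupt.png

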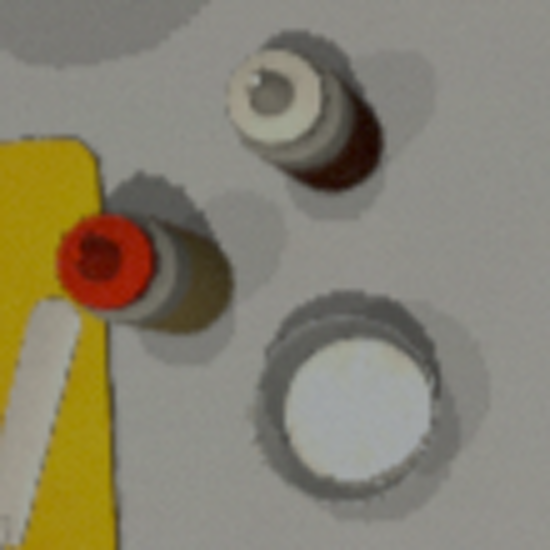

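View pics/cups.png

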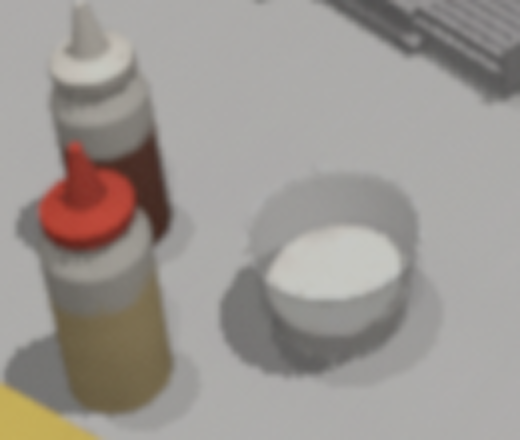

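```bash
python3 - <<'E'
from h import *
t=cal("top");s=cal("scene")
im=cv2.imread("pics/top0.png")
hsv=cv2.cvtColor(im,cv2.COLOR_BGR2HSV); m=cv2.inRange(hsv,(0,0,170),(180,60,255)); m[:, :160]=0;m[:,230:]=0;m[:210]=0;m[280:]=0
n,l,st,ce=cv2.connectedComponentsWithStats(m)
for k in range(1,n):
    if st[k,4]>100:
        print(st[k],ce[k],onz(t,ce[k],.024)); c=onz(t,ce[k],.024)
T=lambda x,y:(120+(x+.5)/5-.5,160+(y+.5)/5-.5)
S=lambda x,y:(160+(x+.5)/4-.5,250+(y+.5)/4-.5)
print("rim",onz(t,T(350,403),.072)); print("sugar scene",onz(s,S(334,262),.024),"tri",tri(t,ce[1] if n==2 else T(360,408),s,S(334,262)))
# project rim circle for check
for nm,cc,off,f in(("cupt",t,(120,160),5),("cups",s,(160,250),4)):
    i=cv2.imread(f"pics/{nm}.png")
    for r,z,col in((.0545,.072,(0,255,0)),(.042,0,(255,0,0))):
        P=[((proj(cc,c*[1,1,0]+[r*np.cos(a),r*np.sin(a),z])-off)+.5)*f-.5 for a in np.linspace(0,6.28,60)]
        cv2.polylines(i,[np.int32(P)],True,col,1)
    cv2.imwrite(f"pics/{nm}o.png",i)
print("bottles",onz(t,T(103,260),.165),onz(t,T(274,97),.165))
a=cv2.imread("pics/cupto.png");b=cv2.imread("pics/cupso.png");cv2.imwrite("pics/cc.png",cv2.resize(np.hstack([a[200:550,150:550],b[90:440,150:520]]),None,fx=1,fy=1))
E
```

```text
rim [0.51528034 0.27307473 0.072     ]
sugar scene [0.52305336 0.26400828 0.024     ] tri (array([0.51348171, 0.27409807, 0.03892035]), np.float64(1.4271188332199356e-05))Traceback (most recent call last):
  File "<stdin>", line 16, in <module>
NameError: name 'c' is not defined. Did you mean: 'ce'?
```

```bash
python3 - <<'E'
from h import *
t=cal("top");s=cal("scene")
c=np.array([.5145,.2735,0])
T=lambda x,y:(120+(x+.5)/5-.5,160+(y+.5)/5-.5)
for nm,cc,off,f in(("cupt",t,(120,160),5),("cups",s,(160,250),4)):
    i=cv2.imread(f"pics/{nm}.png")
    for r,z,col in((.0545,.072,(0,255,0)),(.042,0,(255,0,0)),(.046,.037,(0,0,255))):
        P=[((proj(cc,c*[1,1,0]+[r*np.cos(a),r*np.sin(a),z])-off)+.5)*f-.5 for a in np.linspace(0,6.28,60)]
        cv2.polylines(i,[np.int32(P)],True,col,1)
    cv2.imwrite(f"pics/{nm}o.png",i)
print("bottles",onz(t,T(103,260),.165),onz(t,T(274,97),.165))
a=cv2.imread("pics/cupto.png");b=cv2.imread("pics/cupso.png");cv2.imwrite("pics/cc.png",np.hstack([a[200:550,150:550],b[90:440,150:520]]))
E
```

```text
bottles [0.58746192 0.38691517 0.165     ] [0.67542009 0.29797615 0.165     ]
```

View pics/cc.png

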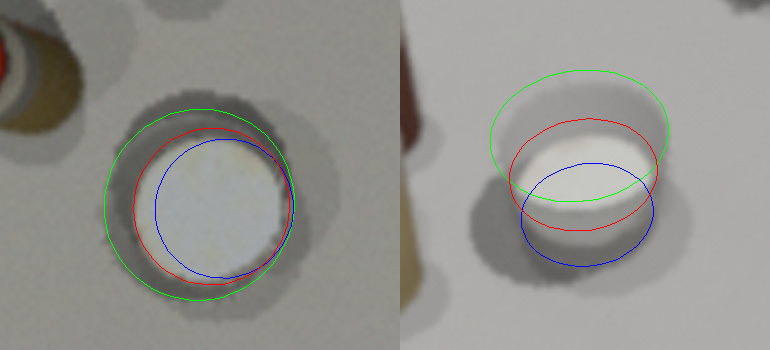

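The rim overlay fits in both views, putting the cup centre at about (0.5145, 0.273). The dispenser yaw is about −8.8°, and I'll pinch the wall nearest the robot. First move is over towards the cup.

```bash
python3 -m pendant '[[-0.25,0,0.22,-58],[-0.25,0,0.22,-58],[-0.25,0,0.22,-58],[-0.25,0,0.22,-58],[-0.25,0,0.22,-58],[-0.25,0,0.22,-58],[-0.25,0,0.22,-58],[-0.25,0,0.22,-58]]' 40 40; python3 - <<'E'
from h import *
from scipy.spatial.transform import Rotation as Ro
s=monitor.state();R=Ro.from_quat(s["tcp_rot"]).as_matrix();print(R.round(3),s["joint_pos"])
print("to hover",R.T@(np.array([.4646,.2807,.15])-s["tcp_pos"]), "yaw x",np.degrees(np.arctan2(R[1,0],R[0,0])))
E
```

```text
clock: 0.82
tcp_pos: [0.3103, -0.1643, 0.2171]
tcp_rot: [0.705, -0.057, 0.057, -0.705]
wrist_force: [0.7, -1.1, 0.0]
gripper_width: 0.0342
[[ 0.987  0.     0.16 ]
 [-0.16  -0.     0.987]
 [ 0.    -1.    -0.   ]] [-4.86907808e-01 -2.03539385e-01 -3.54256698e-01  1.41965610e+00
  1.02298267e-04  1.24465298e+00]
to hover [0.08103779 0.06707596 0.46391517] yaw x -9.211123508281474
```

```bash
python3 -m pendant '[[0.06,0,0.33,0],[0.06,0,0.33,0],[0.06,0,0.33,0],[0.06,0,0.33,0],[0.06,0,0.33,0],[0.06,0,0.33,0],[0.06,0,0.33,0],[0.06,0,0.33,0]]'; python3 - <<'E'
from h import *
from scipy.spatial.transform import Rotation as Ro
s=monitor.state();R=Ro.from_quat(s["tcp_rot"]).as_matrix()
print("to hover",R.T@(np.array([.4646,.2807,.15])-s["tcp_pos"]), "yaw x",np.degrees(np.arctan2(R[1,0],R[0,0])))
cv2.imwrite("pics/w1.png",eyes.capture("wrist"))
E
```

```text
clock: 1.48
tcp_pos: [0.4235, 0.1498, 0.2171]
tcp_rot: [0.705, -0.058, 0.058, -0.705]
wrist_force: [1.3, -0.6, -0.1]
gripper_width: 0.0342
to hover [0.01899818 0.0670557  0.1358568 ] yaw x -9.462758418031479
```

View pics/w1.png

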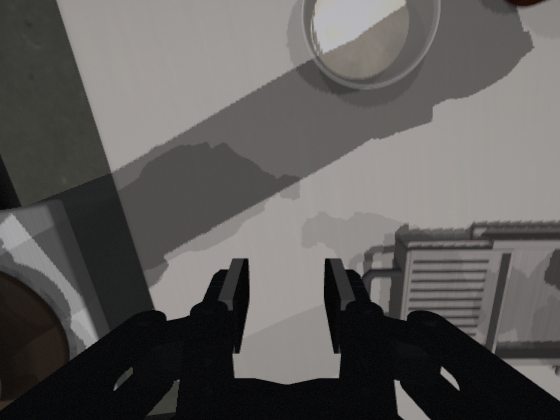

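The wrist view shows the cup top-right at about (370,30), the tray on the right, and the image's up direction along +y. I'll move to hover.

```bash
python3 -m pendant '[[0.019,0.06,0.136,0.5],[0.019,0.06,0.136,0.5],[0.019,0.06,0.136,0.5],[0.019,0.06,0.136,0.5],[0.019,0.06,0.136,0.5],[0.019,0.06,0.136,0.5]]'; python3 - <<'E'
from h import *
from scipy.spatial.transform import Rotation as Ro
s=monitor.state();R=Ro.from_quat(s["tcp_rot"]).as_matrix()
im=eyes.capture("wrist");w=cal("wrist")
for r,z,col in((.0545,.072,(0,255,0)),(.042,0,(255,0,0))):
    P=[proj(w,[.5145+r*np.cos(a),.273+r*np.sin(a),z]) for a in np.linspace(0,6.28,60)]
    cv2.polylines(im,[np.int32(P)],True,col,1)
for sg in(-1,1):
    p=np.array(s["tcp_pos"])+R@np.array([sg*.017,.013,0]);cv2.circle(im,tuple(np.int32(proj(w,p))),3,(0,0,255),-1)
print("to grasp",R.T@(np.array([.4646,.2807,.066])-s["tcp_pos"]), "yaw x",np.degrees(np.arctan2(R[1,0],R[0,0])))
cv2.imwrite("pics/w2.png",im)
E
```

```text
clock: 2.03
tcp_pos: [0.464, 0.2789, 0.1556]
tcp_rot: [0.705, -0.062, 0.06, -0.704]
wrist_force: [0.8, 0.2, 0.4]
gripper_width: 0.0341
to grasp [0.00045676 0.08958022 0.00203675] yaw x -9.898353658727705
```

View pics/w2.png

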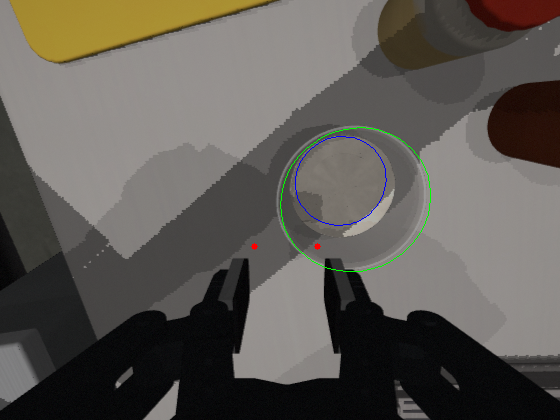

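```bash
python3 - <<'E'
from h import *
from scipy.spatial.transform import Rotation as Ro
s=monitor.state();R=Ro.from_quat(s["tcp_rot"]).as_matrix()
im=eyes.capture("scene");c=cal("scene");p0=np.array(s["tcp_pos"])
x0,y0=[int(v) for v in proj(c,p0)]
f=5
b=cv2.resize(im[y0-60:y0+60,x0-70:x0+70],None,fx=f,fy=f,interpolation=cv2.INTER_CUBIC)
for e,col in((0,(0,255,255)),(.022,(0,0,255))):
  for sg in(-1,1):
    q=proj(c,p0+R@np.array([sg*.017,e,0]));cv2.circle(b,tuple(np.int32((q-[x0-70,y0-60]+.5)*f)),3,col,-1)
cv2.imwrite("pics/s2.png",b)
E
```

```text
(no output)
```

View pics/s2.png

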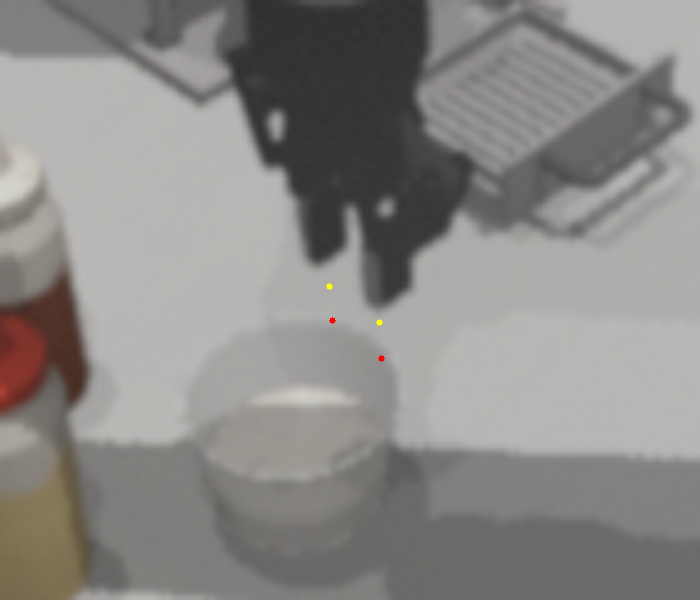

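Both cameras show the fingertips about 16 mm behind the reported TCP at 40% opening, which doesn't match the stated 22 mm ahead. I'll check the same thing with the fingers shut.

```bash
python3 -m pendant '[[0,0,0,0],[0,0,0,0],[0,0,0,0],[0,0,0,0],[0,0,0,0]]' 0; cat > tip.py <<'E'
import sys
from h import *
from scipy.spatial.transform import Rotation as Ro
n=sys.argv[1]
s=monitor.state();R=Ro.from_quat(s["tcp_rot"]).as_matrix()
im=eyes.capture("scene");c=cal("scene");p0=np.array(s["tcp_pos"])
x0,y0=[int(v) for v in proj(c,p0)]
f=4;x0=min(max(x0,70),490);y0=min(max(y0,60),360)
b=cv2.resize(im[y0-60:y0+60,x0-70:x0+70],None,fx=f,fy=f,interpolation=cv2.INTER_CUBIC)
w=s["gripper_width"]/2
for e,col in((-.022,(0,255,0)),(0,(0,255,255)),(.022,(0,0,255))):
  for sg in(-1,1):
    q=proj(c,p0+R@np.array([sg*w,e,0]));cv2.circle(b,tuple(np.int32((q-[x0-70,y0-60]+.5)*f)),2,col,-1)
cv2.imwrite(f"pics/{n}s.png",b)
cv2.imwrite(f"pics/{n}w.png",eyes.capture("wrist"))
a=np.hstack([cv2.resize(b,(400,343)),cv2.resize(cv2.imread(f"pics/{n}w.png"),(400,300)) if 0 else cv2.copyMakeBorder(cv2.resize(cv2.imread(f"pics/{n}w.png"),(400,300)),0,43,0,0,cv2.BORDER_CONSTANT)])
cv2.imwrite(f"pics/{n}.png",a)
E
python3 tip.py t3
```

```text
clock: 2.55
tcp_pos: [0.4648, 0.2781, 0.1576]
tcp_rot: [-0.704, 0.062, -0.062, 0.705]
wrist_force: [-0.6, 0.3, 1.2]
gripper_width: -0.0
```

View pics/t3.png

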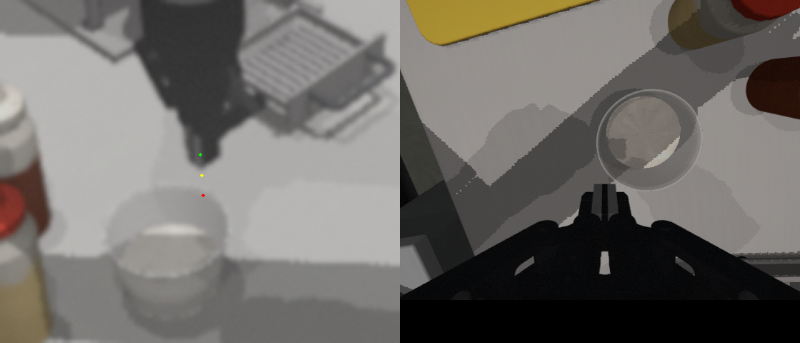

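```bash
python3 - <<'E'
from h import *
from scipy.spatial.transform import Rotation as Ro
s=monitor.state();p0=np.array(s["tcp_pos"]);R=Ro.from_quat(s["tcp_rot"]).as_matrix()
c=cal("scene"); print(proj(c,p0),p0,proj(cal("top"),p0))
w=cv2.imread("pics/t3w.png"); crop(w,230,220,350,340,4,"pics/t3wc.png")
t=eyes.capture("top");q=proj(cal("top"),p0);x,y=int(q[0]),int(q[1]);print(x,y)
b=cv2.resize(t[y-40:y+40,x-50:x+50],None,fx=4,fy=4);cv2.circle(b,(int((q[0]-x+50.5)*4),int((q[1]-y+40.5)*4)),2,(0,0,255),-1)
a=cv2.imread("pics/t3s.png"); 
cv2.imwrite("pics/t3x.png",np.hstack([cv2.imread("pics/t3wc.png")[:320,:400],b,])); 
E
```

```text
[255.11361117 289.03760632] [0.46476072 0.27827814 0.15729592] [180.44545581 258.18141271]
180 258
```

View pics/t3x.png

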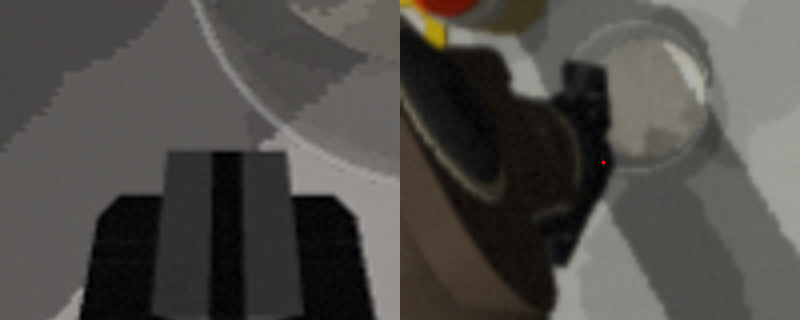

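View pics/t3s.png

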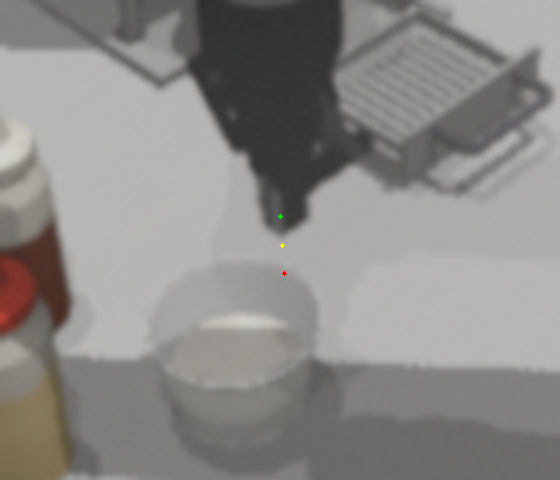

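```bash
python3 - <<'E'
from h import *
from scipy.spatial.transform import Rotation as Ro
s=monitor.state();p0=np.array(s["tcp_pos"]);R=Ro.from_quat(s["tcp_rot"]).as_matrix()
c=cal("scene");w=cal("wrist");print("scene cam",-c[1].T@c[2],"fwd",c[1][2])
for us in ((253.5,284),(255.4,287),(258,285.5)):
  for uw in((272,257.5),(286.5,257.5),(301.5,257.5)):
    p,g=tri(c,us,w,uw); print(us,uw,"tool",(R.T@(p-p0)).round(4),round(g,4))
E
```

```text
scene cam [0.01713502 0.79677794 0.81209713] fwd [ 0.4900736  -0.67225399 -0.55488957]
(253.5, 284) (272, 257.5) tool [-0.0064 -0.0253  0.0105] 0.0034
(253.5, 284) (286.5, 257.5) tool [-0.0005 -0.0182  0.0065] 0.0047
(253.5, 284) (301.5, 257.5) tool [ 0.0064 -0.0099  0.0018] 0.0063
(255.4, 287) (272, 257.5) tool [-0.0068 -0.0136  0.0056] 0.0025
(255.4, 287) (286.5, 257.5) tool [-0.0004 -0.0057  0.0011] 0.004
(255.4, 287) (301.5, 257.5) tool [ 0.0071  0.0035 -0.0041] 0.0057
(258, 285.5) (272, 257.5) tool [-0.0076 -0.0134  0.002 ] 0.009
(258, 285.5) (286.5, 257.5) tool [-0.0012 -0.0055 -0.0025] 0.0106
(258, 285.5) (301.5, 257.5) tool [ 0.0063  0.0036 -0.0077] 0.0124
```

The images put the tips about 15 mm behind the TCP, against 22 mm ahead in the description. I'll descend to the height that is safe under either reading, then look before closing.

```bash
python3 -m pendant '[[0,0.03,0.002,-1],[0,0.06,0.002,-1],[0,0.088,0.002,-1],[0,0.088,0.002,-1],[0,0.088,0.002,-1]]' 40; python3 tip.py t4; python3 -c "
from h import *
a=cv2.imread('pics/t4w.png');b=cv2.imread('pics/t4s.png');cv2.imwrite('pics/t4x.png',np.hstack([a[100:380,150:450],cv2.resize(b,None,fx=280/480,fy=280/480)]))"
```

```text
clock: 3.12
tcp_pos: [0.464, 0.2798, 0.0682]
tcp_rot: [0.706, -0.057, 0.055, -0.704]
wrist_force: [-0.5, -0.6, 0.6]
gripper_width: 0.0341
```

View pics/t4x.png

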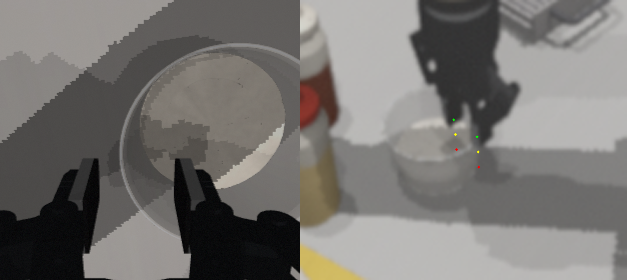

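View pics/t4s.png

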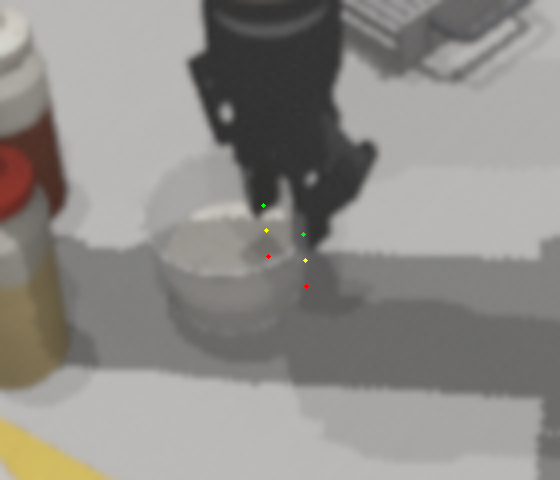

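The wrist view shows the rim running between the two fingers, but the tips look as if they are still near rim height. A gentle close will tell which reading is right.

```bash
python3 -m pendant '[[0,0,0,0],[0,0,0,0],[0,0,0,0],[0,0,0,0],[0,0,0,0]]' 0 20; python3 tip.py t5; python3 -c "
from h import *
a=cv2.imread('pics/t5w.png');b=cv2.imread('pics/t5s.png');cv2.imwrite('pics/t5x.png',np.hstack([a[50:380,150:450],cv2.resize(b,(385,330))]))"
```

```text
clock: 3.63
tcp_pos: [0.4653, 0.2806, 0.0696]
tcp_rot: [-0.705, 0.055, -0.056, 0.705]
wrist_force: [-0.5, -0.1, -0.0]
gripper_width: -0.0
```

View pics/t5x.png

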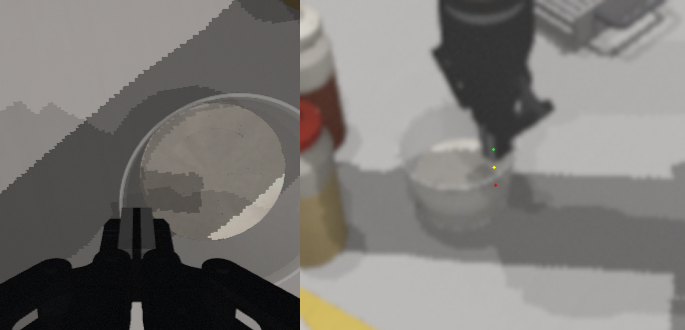

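The width went to 0, so the fingers shut above the rim and the cameras are right: the real tips are about 12 mm behind the TCP. I'll open and go another 33 mm down.

```bash
python3 -m pendant '[[0,0,0,0],[0,0,0,0],[0,0,0,0],[0,0.01,0,0],[0,0.02,0,0],[0,0.033,0,0],[0,0.033,0,0],[0,0.033,0,0]]' 40; python3 tip.py t6; python3 -c "
from h import *
a=cv2.imread('pics/t6w.png');b=cv2.imread('pics/t6s.png');cv2.imwrite('pics/t6x.png',np.hstack([a[50:380,150:450],cv2.resize(b,(385,330))]))"
```

```text
clock: 4.4
tcp_pos: [0.464, 0.2798, 0.0346]
tcp_rot: [0.706, -0.056, 0.055, -0.704]
wrist_force: [-0.5, -0.1, -0.1]
gripper_width: 0.0343
```

View pics/t6x.png

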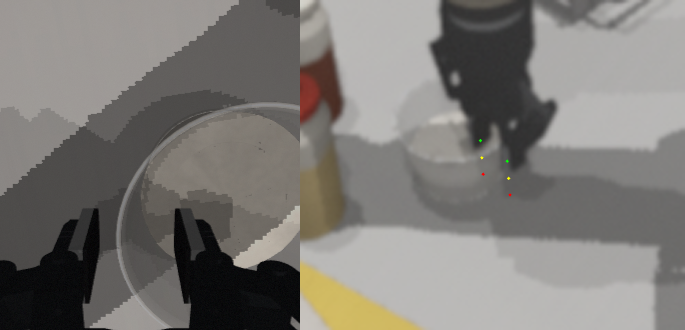

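The rim at about (120,230) now lies between the fingers, at (98) and (178). I'll close.

```bash
python3 -m pendant '[[0,0,0,0],[0,0,0,0],[0,0,0,0],[0,0,0,0],[0,0,0,0]]' 0 30; python3 -m pendant '[[0,-0.01,0,0],[0,-0.02,0,0],[0,-0.03,0,0],[0,-0.03,0,0]]';  python3 tip.py t7; python3 -c "
from h import *
a=cv2.imread('pics/t7w.png');b=cv2.imread('pics/t7s.png');cv2.imwrite('pics/t7x.png',np.hstack([a[50:380,150:450],cv2.resize(b,(385,330))]))"
```

```text
clock: 4.92
tcp_pos: [0.4669, 0.2816, 0.0379]
tcp_rot: [-0.704, 0.054, -0.057, 0.706]
wrist_force: [1.1, 0.9, 5.1]
gripper_width: 0.0056
clock: 5.25
tcp_pos: [0.4658, 0.2809, 0.0686]
tcp_rot: [-0.704, 0.055, -0.056, 0.705]
wrist_force: [0.5, 0.1, -0.7]
gripper_width: 0.0034
```

View pics/t7x.png

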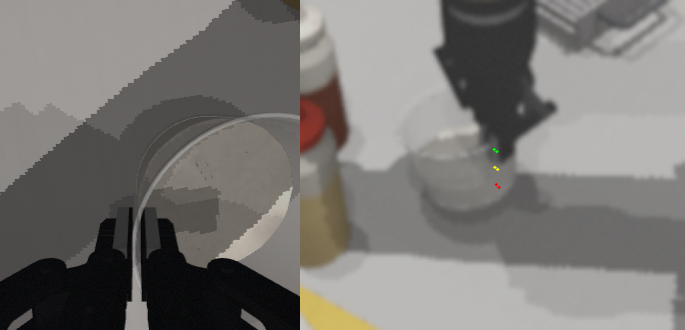

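The cup is lifted: width is 3.4 mm and the force is about −0.7 N, which matches 80 g. I'll carry it over to the tray.

```bash
python3 -m pendant '[[0,-0.02,0,0],[0,-0.04,-0.005,0],[0.005,-0.062,-0.02,0],[0.015,-0.062,-0.045,0],[0.03,-0.062,-0.08,0],[0.045,-0.062,-0.115,0],[0.06,-0.062,-0.15,0],[0.075,-0.062,-0.185,0]]'; python3 -m pendant '[[0.013,0,-0.03,0],[0.025,0,-0.06,0],[0.035,0,-0.08,0],[0.041,0,-0.093,0],[0.043,0,-0.096,0],[0.043,0,-0.096,0]]'; python3 tip.py t8;python3 -c "
from h import *
cv2.imwrite('pics/t8t.png',eyes.capture('top'));crop('pics/t8t.png',220,140,370,280,4,'pics/t8tc.png')
crop(eyes.capture('scene'),170,130,350,290,4,'pics/t8sc.png')"
```

```text
clock: 6.02
tcp_pos: [0.5097, 0.0843, 0.1275]
tcp_rot: [0.705, -0.056, 0.055, -0.705]
wrist_force: [0.8, -0.1, -1.6]
gripper_width: 0.0036
clock: 6.52
tcp_pos: [0.5373, -0.0163, 0.1273]
tcp_rot: [-0.705, 0.057, -0.056, 0.705]
wrist_force: [0.4, 0.6, -1.1]
gripper_width: 0.0036
```

View pics/t8sc.png

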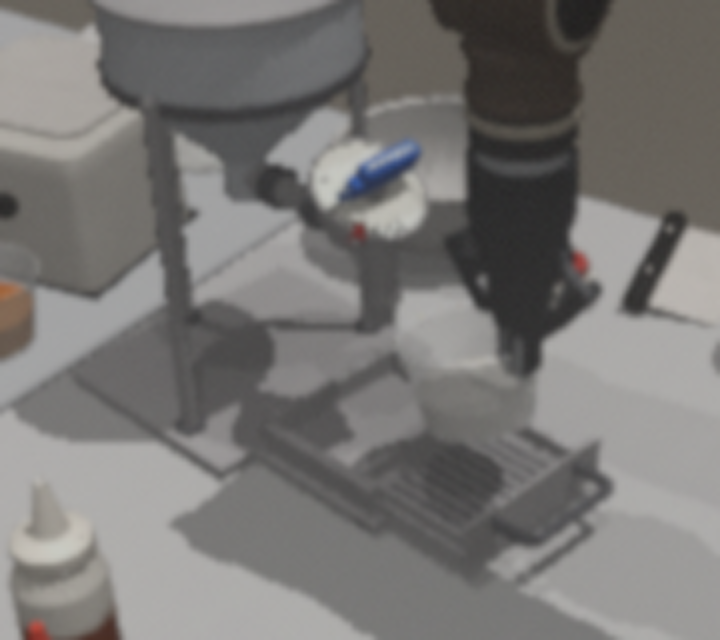

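View pics/t8w.png

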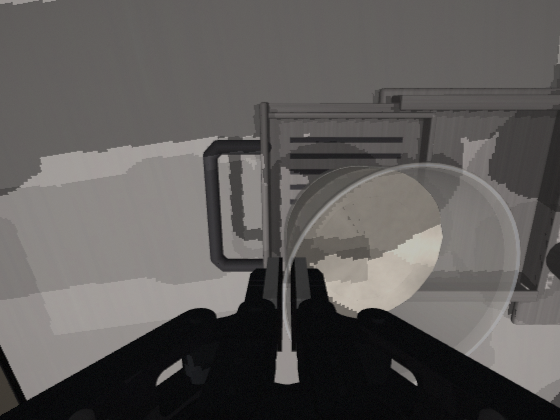

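View pics/t8tc.png

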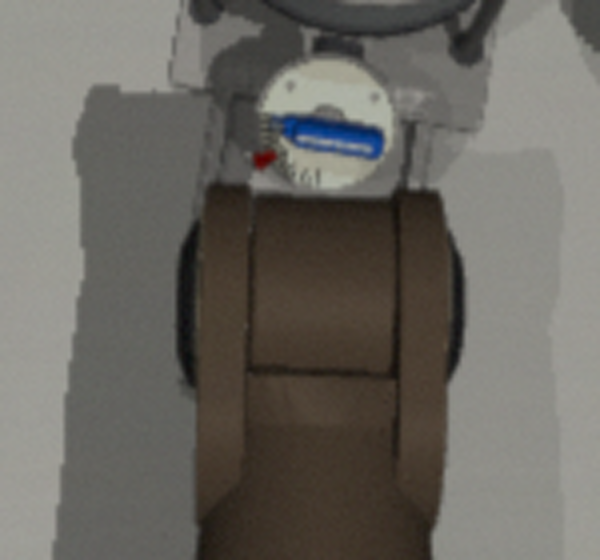

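```bash
python3 - <<'E'
from h import *
w=cal("wrist")
P=lambda u,z:onz(w,u,z).round(4)
print("bar",P((212,145),.042),P((216,266),.042),"mid",P((214,206),.042))
print("panel left end",P((262,103),.054),P((269,103),.054),"panel near bottom row",P((267,255),.054))
print("left wall in",P((280,115),.036),P((430,115),.036))
print("back wall",P((425,150),.036))
print("rim centre z~.16",P((401,268),.155), "sugar",P((365,240),.12))
E
```

```text
bar [0.4932 0.0394 0.042 ] [ 0.476  -0.0519  0.042 ] mid [ 0.485  -0.0042  0.042 ]
panel left end [0.5334 0.0613 0.054 ] [0.5378 0.0606 0.054 ] panel near bottom row [ 0.5183 -0.0436  0.054 ]
left wall in [0.5431 0.0518 0.036 ] [0.6463 0.0355 0.036 ]
back wall [0.642  0.0117 0.036 ]
rim centre z~.16 [ 0.5857 -0.0137  0.155 ] sugar [ 0.5783 -0.0141  0.12  ]
```

```bash
python3 - <<'E'
from h import *
from scipy.spatial.transform import Rotation as Ro
s=monitor.state();R=Ro.from_quat(s["tcp_rot"]).as_matrix()
print(s["tcp_pos"],R[:,0])
w=cal("wrist");im=cv2.imread("pics/t8w.png")
p0=np.array(s["tcp_pos"])
for tilt,col in((0,(0,255,0)),(-10,(0,0,255)),(10,(255,0,0))):
    # cup frame: pinch at rim local (-.053,0,.072) ; tilt about tool z
    Rt=Ro.from_rotvec(np.radians(tilt)*R[:,2]).as_matrix()
    B=np.stack([R[:,0],R[:,2],[0,0,1]],1)
    pin=p0+np.array([0,0,.034])
    for r,z in((.0545,.072),(.042,0)):
        P=[proj(w,pin+Rt@B@(np.array([r*np.cos(a)+.053,r*np.sin(a),z-.072]))) for a in np.linspace(0,6.28,60)]
        cv2.polylines(im,[np.int32(P)],True,col,1)
cv2.imwrite("pics/t8m.png",im)
E
```

```text
[ 0.53721577 -0.01449964  0.12790822] [ 9.87876126e-01 -1.55243024e-01 -6.01927235e-04]
```

View pics/t8m.png

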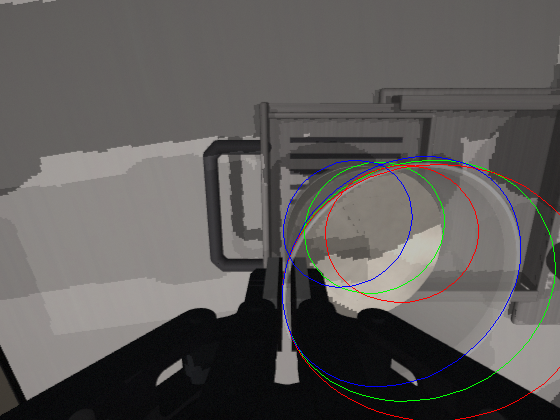

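The overlay with 10° tilt (blue) matches the held cup, with its far side low. I'll lower until it touches, having moved 7 mm forward to allow for the tilt.

```bash
python3 -m pendant '[[0.003,0.015,0,0],[0.007,0.03,0.001,0],[0.007,0.045,0.001,0],[0.007,0.05,0.001,0],[0.007,0.053,0.001,0],[0.007,0.053,0.001,0]]'; python3 -m pendant '[[0,0.002,0,0],[0,0.004,0,0],[0,0.004,0,0]]'; python3 tip.py t9
python3 -c "
from h import *
crop(eyes.capture('scene'),200,180,340,290,5,'pics/t9sc.png')"
```

```text
clock: 7.22
tcp_pos: [0.5443, -0.0151, 0.0749]
tcp_rot: [0.705, -0.055, 0.055, -0.705]
wrist_force: [0.1, -0.8, -1.5]
gripper_width: 0.0034
clock: 7.47
tcp_pos: [0.5451, -0.0156, 0.0718]
tcp_rot: [-0.705, 0.055, -0.056, 0.705]
wrist_force: [0.0, 0.6, 1.6]
gripper_width: 0.0034
```

View pics/t9sc.png

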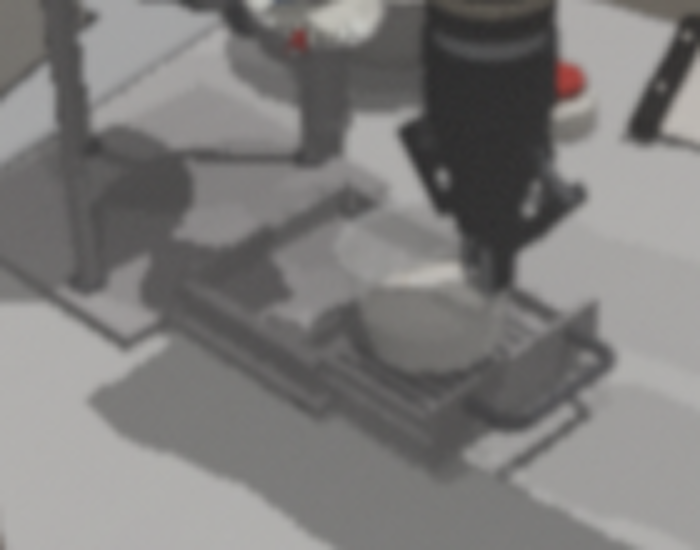

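View pics/t9w.png

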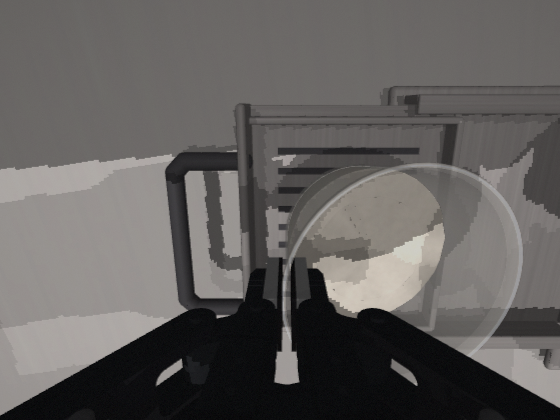

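```bash
python3 -m pendant '[[0,0.002,0,0],[0,0.004,0,0],[0,0.006,0,0],[0,0.006,0,0]]';  python3 -m pendant '[[0,0,0,0],[0,0,0,0],[0,0,0,0],[0,0,0,0],[0,0,0,0]]' 30; python3 tip.py t10
```

```text
clock: 7.95
tcp_pos: [0.5463, -0.0158, 0.0666]
tcp_rot: [-0.705, 0.054, -0.057, 0.705]
wrist_force: [-0.5, 0.6, 8.9]
gripper_width: 0.0037
clock: 8.37
tcp_pos: [0.5444, -0.0157, 0.0647]
tcp_rot: [0.705, -0.056, 0.055, -0.705]
wrist_force: [0.3, -1.5, -0.5]
gripper_width: 0.0257
```

View pics/t10w.png

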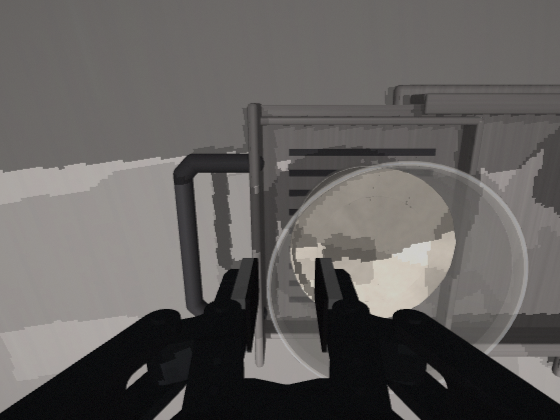

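Released: the cup stands upright in the tray with its rim between the open fingers. I'll rise and back off in front of the pull with the fingers shut.

```bash
python3 -m pendant '[[0,-0.02,0,0],[0,-0.045,0,0],[0,-0.065,0,0],[0,-0.075,0,0],[-0.035,-0.075,0,0],[-0.07,-0.075,0,0],[-0.1,-0.075,0,0],[-0.1,-0.075,0,0]]'; python3 -m pendant '[[0,0,0,0],[0,0,0,0],[0,0,0,0]]' 0; python3 tip.py t11; python3 -c "
from h import *
crop(eyes.capture('scene'),190,150,340,290,4,'pics/t11sc.png')"
```

```text
clock: 9.13
tcp_pos: [0.4407, 0.0005, 0.1395]
tcp_rot: [0.705, -0.057, 0.054, -0.705]
wrist_force: [-0.8, -0.9, 0.7]
gripper_width: 0.0257
clock: 9.38
tcp_pos: [0.447, -0.0001, 0.14]
tcp_rot: [0.705, -0.055, 0.056, -0.705]
wrist_force: [-1.0, -0.4, -0.4]
gripper_width: 0.0001
```

View pics/t11w.png

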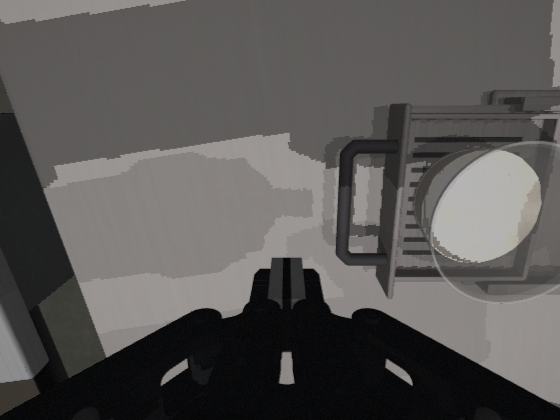

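View pics/t11sc.png

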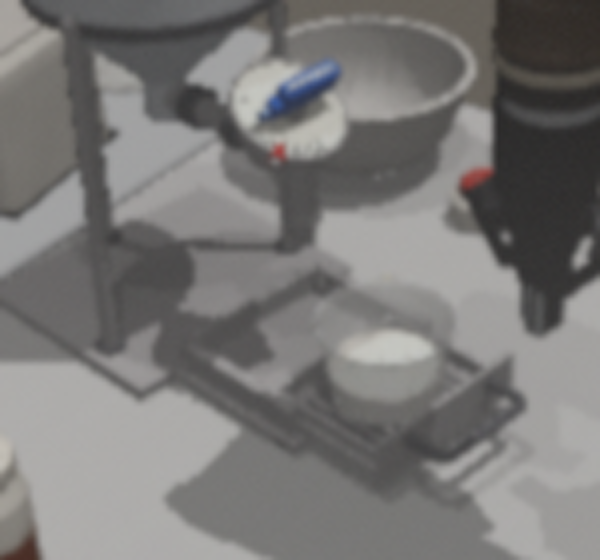

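```bash
python3 - <<'E'
from h import *
from scipy.spatial.transform import Rotation as Ro
s=monitor.state();R=Ro.from_quat(s["tcp_rot"]).as_matrix();p0=np.array(s["tcp_pos"])
w=cal("wrist")
P=lambda u,z:onz(w,u,z).round(4)
a,b=P((346,146),.042),P((343,258),.042);m=(a+b)/2
print("bar",a,b,m,"panel",P((401,103),.054),P((391,295),.054), "tcp",p0,"tcp->bar in tool",R.T@(m-p0))
print("wall",P((412,118),.036),P((555,118),.036))
im=cv2.imread("pics/t11w.png")
for cx,cy in((.584,-.021),):
  for r,z,col in((.0545,.094,(0,255,0)),(.042,.022,(255,0,0))):
    Q=[proj(w,[cx+r*np.cos(q),cy+r*np.sin(q),z]) for q in np.linspace(0,6.28,60)]
    cv2.polylines(im,[np.int32(Q)],True,col,1)
cv2.imwrite("pics/t11m.png",im)
E
```

```text
bar [0.4968 0.0368 0.042 ] [ 0.4848 -0.052   0.042 ] [ 0.4908 -0.0076  0.042 ] panel [0.5345 0.0612 0.054 ] [ 0.5178 -0.0842  0.054 ] tcp [ 4.46716650e-01 -1.34570510e-04  1.39794682e-01] tcp->bar in tool [ 0.04474492  0.09777812 -0.00045346]
wall [0.5475 0.0485 0.036 ] [0.6508 0.0321 0.036 ]
```

View pics/t11m.png

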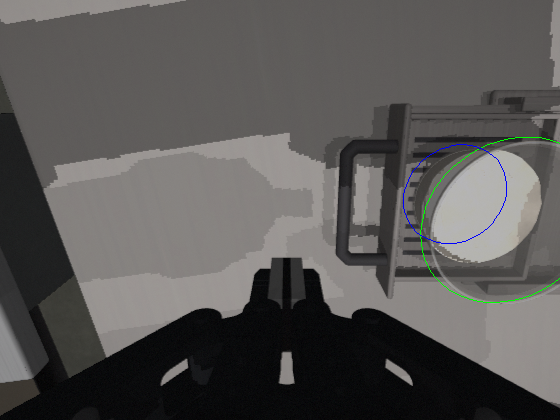

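The rim overlay puts the cup at about (0.591,−0.024), with the tray centre at (0.588,−0.023), so it is centred to within 4 mm. The bar is 45 mm ahead of the TCP and the tray needs about 90 mm of travel. I'll lower in front of the bar.

```bash
python3 -m pendant '[[0,0.04,0,0],[0,0.08,0,0],[0,0.11,0,0],[0,0.125,0,0],[0.01,0.127,0,0],[0.018,0.127,0,0],[0.018,0.127,0,0]]'; python3 tip.py t12
```

```text
clock: 10.12
tcp_pos: [0.4672, -0.0031, 0.0143]
tcp_rot: [-0.705, 0.055, -0.057, 0.705]
wrist_force: [0.7, -0.1, 0.1]
gripper_width: -0.0
```

View pics/t12.png

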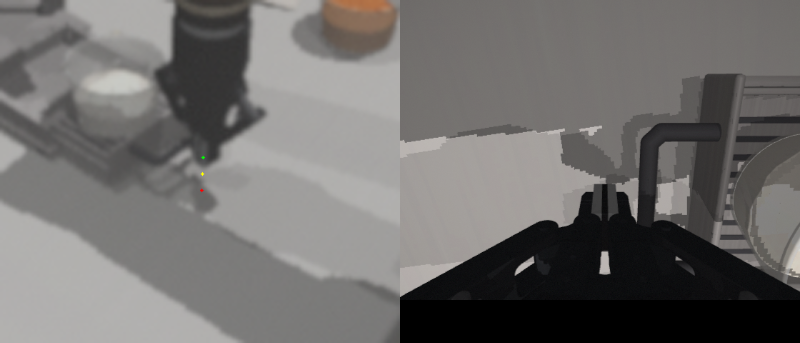

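The fingers are in front of the bar. Now I'll push gently and watch the force.

```bash
python3 -m pendant '[[0.006,0,0,0],[0.012,0,0,0],[0.02,0,0,0],[0.029,0,0,0],[0.038,0,0,0],[0.047,0,0,0],[0.056,0,0,0],[0.064,0,0,0]]'; python3 tip.py t13
```

```text
clock: 10.88
tcp_pos: [0.528, -0.013, 0.013]
tcp_rot: [-0.705, 0.056, -0.056, 0.705]
wrist_force: [-2.7, 0.7, 2.7]
gripper_width: 0.0002
```

View pics/t13.png

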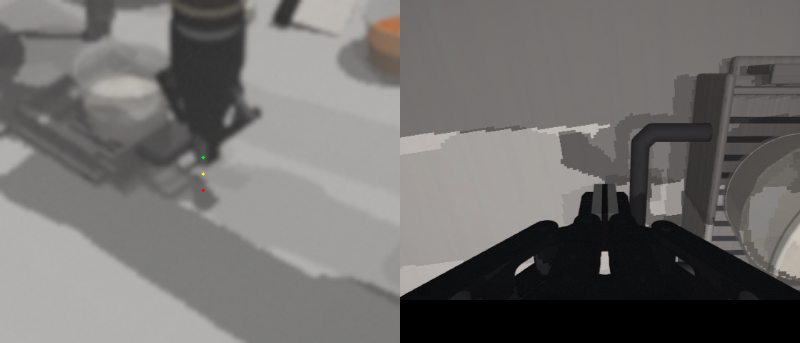

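```bash
python3 -m pendant '[[0.008,0,0,0],[0.016,0,0,0],[0.022,0,0,0],[0.026,0,0,0]]';  python3 -m pendant '[[0.003,0,0,0],[0.006,0,0,0],[0.006,0,0,0]]'; python3 -m pendant '[[0.003,0,0,0],[0.006,0,0,0],[0.006,0,0,0]]'
```

```text
clock: 11.32
tcp_pos: [0.5532, -0.0171, 0.0128]
tcp_rot: [0.705, -0.056, 0.055, -0.705]
wrist_force: [-2.7, 0.1, -0.7]
gripper_width: 0.0002
clock: 11.57
tcp_pos: [0.5592, -0.018, 0.0131]
tcp_rot: [0.705, -0.055, 0.056, -0.705]
wrist_force: [-0.8, 0.6, 0.0]
gripper_width: -0.0004
clock: 11.82
tcp_pos: [0.5602, -0.0181, 0.013]
tcp_rot: [-0.705, 0.058, -0.053, 0.705]
wrist_force: [-15.7, 3.2, 10.4]
gripper_width: 0.0002
```

The force rose to 16 N and motion stopped at x = 0.560, so the tray is against its stop. I'll back off and check.

```bash
python3 -m pendant '[[-0.015,0,0,0],[-0.04,0,0,0],[-0.07,0,0,0],[-0.1,-0.02,0,0],[-0.12,-0.06,0,0],[-0.12,-0.1,0,0],[-0.12,-0.14,0,0],[-0.12,-0.16,0,0]]'; python3 - <<'E'
from h import *
crop(eyes.capture('scene'),190,120,330,270,4,'pics/u1s.png')
t=eyes.capture('top'); cv2.imwrite('pics/u1t.png',t); crop(t,240,130,360,260,5,'pics/u1tc.png')
print(monitor.state()["tcp_pos"]); cv2.imwrite('pics/u1w.png',eyes.capture("wrist"))
E
```

```text
clock: 12.48
tcp_pos: [0.4474, 0.0001, 0.1789]
tcp_rot: [-0.705, 0.053, -0.058, 0.705]
wrist_force: [0.9, -0.6, 1.2]
gripper_width: -0.0002
[4.48712200e-01 1.87142987e-05 1.78121746e-01]
```

View pics/u1s.png

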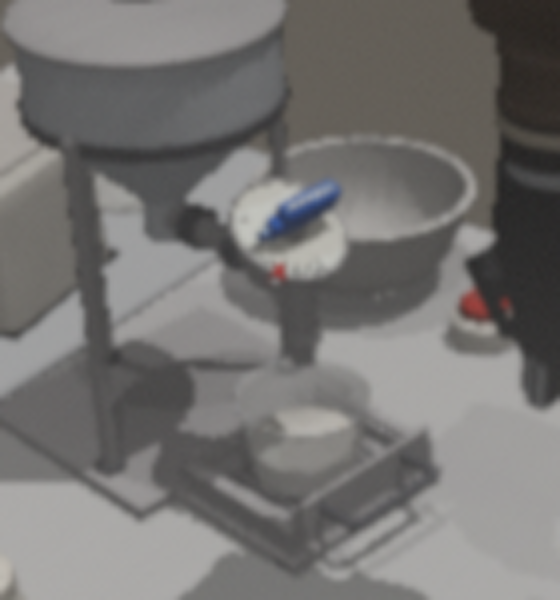

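View pics/u1tc.png

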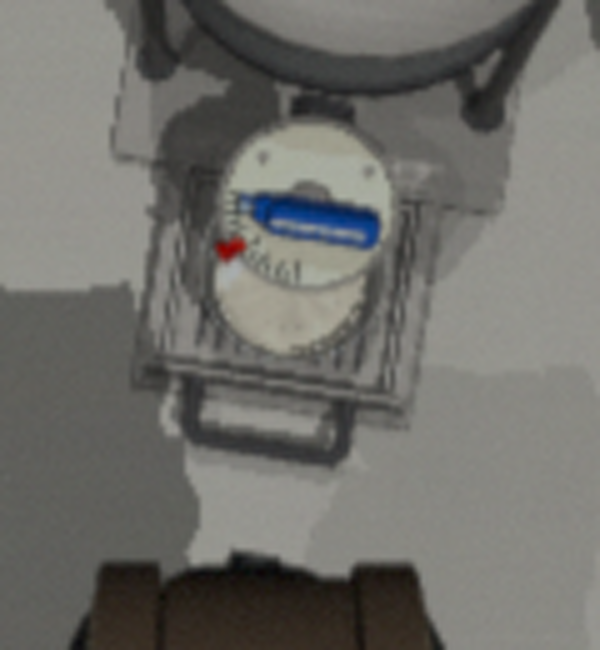

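View pics/u1w.png

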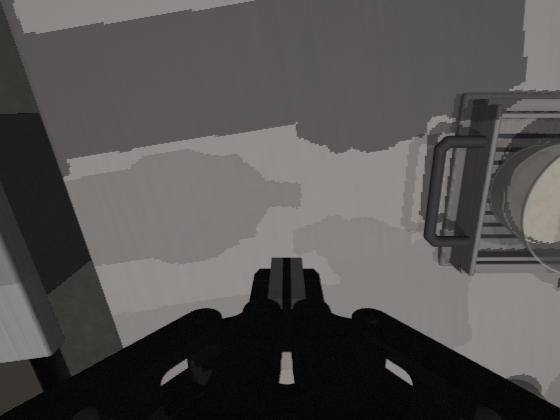

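```bash
python3 - <<'E'
from h import *
t=cal("top");w=cal("wrist")
T=lambda x,y:(240+(x+.5)/5-.5,130+(y+.5)/5-.5)
a,b=onz(w,(438,142),.042),onz(w,(431,240),.042);print("bar w",a,b,(a+b)/2)
a,b=onz(t,T(190,433),.042),onz(t,T(345,457),.042);print("bar t",a,b,(a+b)/2)
O=np.array([.676,-.0357,0]);yaw=np.radians(-8.8);u=np.array([np.cos(yaw),np.sin(yaw),0]);v=np.array([-u[1],u[0],0]);k=np.array([0,0,1.])
print("expected bar",O-.098*u+.042*k)
im=cv2.imread("pics/u1t.png"); b=cv2.resize(im[130:260,240:360],None,fx=5,fy=5,interpolation=cv2.INTER_CUBIC)
n=-.5*u+.866*k; e1=v; e2=-(.866*u+.5*k)  # pointer dir = cos th e1 + sin th e2
VB=O+.03*u+.2*k; D=VB+.042*n
D0=onz(t,T(306,207),.2364)
print("dial expect",D)
f=lambda p:tuple(np.int32((proj(t,p)-[240,130]+.5)*5))
cv2.polylines(b,[np.int32([f(D+.046*(np.cos(q)*e1+np.sin(q)*e2)) for q in np.linspace(0,6.28,60)])],True,(0,255,0),1)
cv2.circle(b,f(D),2,(0,0,255),-1)
cv2.imwrite("pics/u1m.png",b)
hsv=cv2.cvtColor(im,cv2.COLOR_BGR2HSV)
m=cv2.inRange(hsv,(0,140,70),(8,255,255))|cv2.inRange(hsv,(172,140,70),(180,255,255));m[:,:270]=0;m[:,310:]=0;m[:150]=0;m[200:]=0
ys,xs=np.nonzero(m);print(len(xs),xs.mean(),ys.mean())
for h in(0,.003,.006):
    o,d=ray(t,(xs.mean(),ys.mean()));P0=D+h*n; p=o+d*((P0-o)@n)/(d@n)-P0
    print("marker",h,np.degrees(np.arctan2(p@e2,p@e1)),np.linalg.norm(p))
E
```

```text
bar w [0.58005378 0.02308464 0.042     ] [ 0.57121472 -0.06436008  0.042     ] [ 0.57563425 -0.02063772  0.042     ]
bar t [0.58789776 0.02207495 0.042     ] [ 0.57415666 -0.06873439  0.042     ] [ 0.58102721 -0.02332972  0.042     ]
expected bar [ 0.57915362 -0.02070739  0.042     ]
dial expect [ 0.68489406 -0.03707687  0.236372  ]
16 285.5625 179.25
marker 0 39.51601874506171 0.04582217642505533
marker 0.003 38.48997541699729 0.045111599398490604
marker 0.006 37.431444327981325 0.04441594950733207
```

View pics/u1m.png

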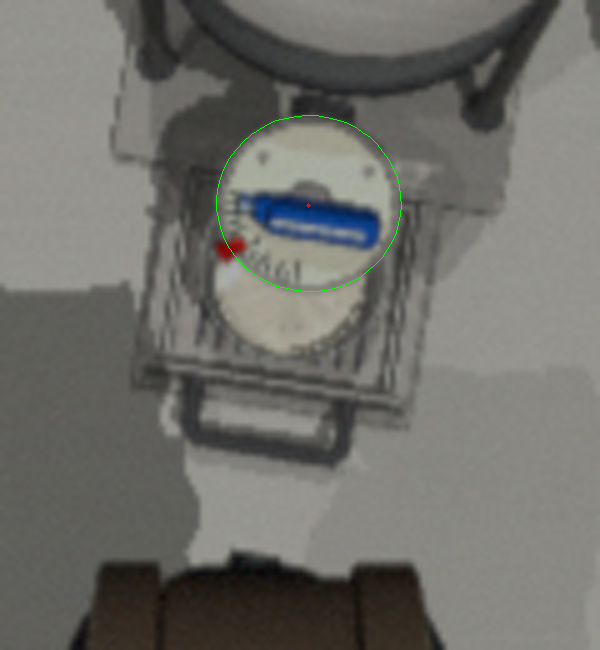

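The tray is home: the bar reads 0.576–0.581 against an expected 0.579, and the push hit a hard stop. In the top view the red marker at (285.6,179.3) works out to about 38–39° of opening. I'll push the handle's blunt right-hand end from the front, and first go up in front of it and look.

```bash
python3 -m pendant '[[0,-0.04,0,0],[0.03,-0.08,-0.01,0],[0.065,-0.11,-0.02,0],[0.1,-0.12,-0.03,0],[0.135,-0.12,-0.035,0],[0.165,-0.12,-0.035,0],[0.18,-0.12,-0.035,0],[0.18,-0.12,-0.035,0]]'; cat > dial.py <<'E'
import sys
from h import *
from scipy.spatial.transform import Rotation as Ro
n_=sys.argv[1]
O=np.array([.676,-.0347,0]);yaw=np.radians(-8.8);u=np.array([np.cos(yaw),np.sin(yaw),0]);v=np.array([-u[1],u[0],0]);k=np.array([0,0,1.])
n=-.5*u+.866*k; e1=v; e2=-(.866*u+.5*k)
VB=O+.03*u+.2*k; D=VB+.042*n
def ang(c,uv,h):
    o,d=ray(c,uv);P0=D+h*n; p=o+d*((P0-o)@n)/(d@n)-P0
    return np.degrees(np.arctan2(p@e2,p@e1)),np.linalg.norm(p)
if __name__=="__main__":
    s=monitor.state();p0=np.array(s["tcp_pos"])-O
    print("tcp disp frame",(p0@u).round(4),(p0@v).round(4),p0[2].round(4),"F",np.array(s["wrist_force"]).round(1))
    w=cal("wrist");im=eyes.capture("wrist");cv2.imwrite(f"pics/{n_}w.png",im)
    o=im.copy()
    cv2.polylines(o,[np.int32([proj(w,D+.046*(np.cos(q)*e1+np.sin(q)*e2)) for q in np.linspace(0,6.28,60)])],True,(0,255,0),1)
    cv2.circle(o,tuple(np.int32(proj(w,D))),2,(0,0,255),-1)
    cv2.imwrite(f"pics/{n_}.png",o)
    t=eyes.capture("top");cv2.imwrite(f"pics/{n_}t.png",t);crop(t,240,130,360,220,6,f"pics/{n_}tc.png")
E
python3 dial.py v1
```

```text
clock: 13.3
tcp_pos: [0.6209, -0.0636, 0.2887]
tcp_rot: [-0.705, 0.057, -0.054, 0.705]
wrist_force: [-0.9, -0.9, -1.0]
gripper_width: 0.0004
tcp disp frame -0.0501 -0.037 0.2887 F [-0.9 -0.9 -1. ]
```

View pics/v1.png

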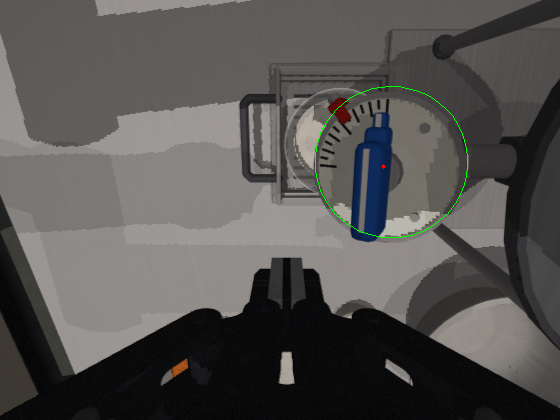

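View pics/v1tc.png

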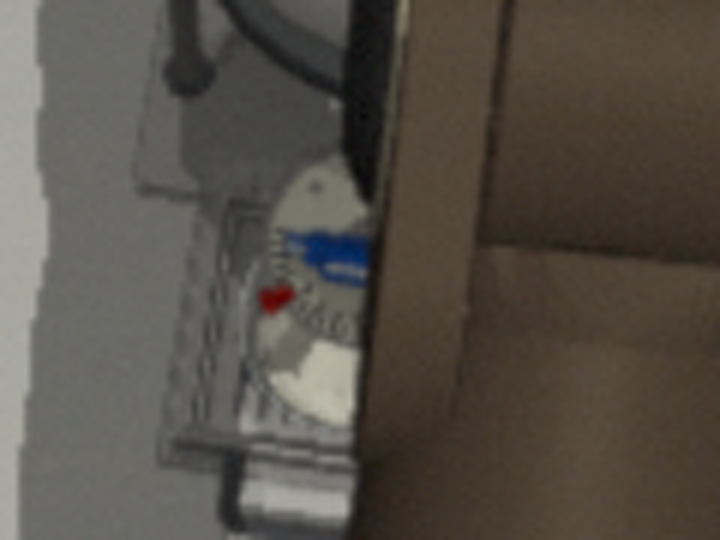

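```bash
python3 - <<'E'
import sys; sys.argv=['x','v1']
from dial import *
crop('pics/v1w.png',310,80,410,180,6,'pics/v1z.png')
w=cal("wrist");im=cv2.imread('pics/v1w.png');hsv=cv2.cvtColor(im,cv2.COLOR_BGR2HSV)
m=cv2.inRange(hsv,(0,140,60),(8,255,255))|cv2.inRange(hsv,(172,140,60),(180,255,255));m[:80]=0;m[180:]=0;m[:,:310]=0;m[:,410:]=0
ys,xs=np.nonzero(m);print(len(xs),xs.mean(),ys.mean())
for h in(0,.003,.006,.01): print(h,ang(w,(xs.mean(),ys.mean()),h))
E
```

```text
343 339.7871720116618 109.600583090379
0 (np.float64(44.02077349522542), np.float64(0.0465802542387629))
0.003 (np.float64(42.900026991199645), np.float64(0.04579340619910472))
0.006 (np.float64(41.74055542841301), np.float64(0.045024688177468505))
0.01 (np.float64(40.13256209872533), np.float64(0.044029571159443344))
```

View pics/v1z.png

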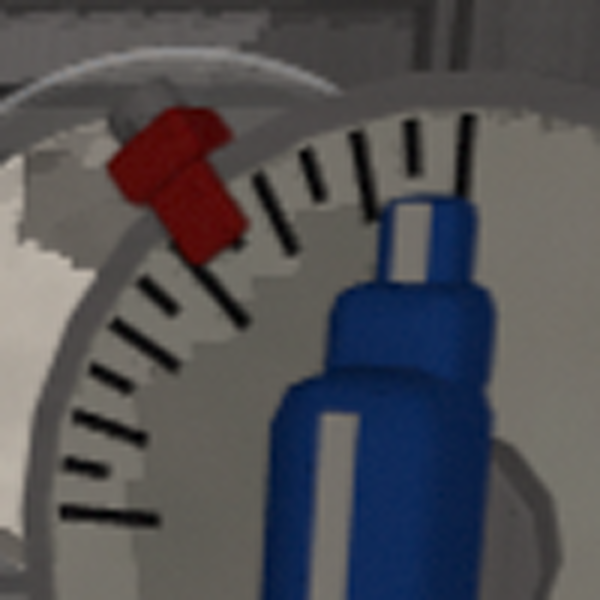

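```bash
python3 - <<'E'
import sys; sys.argv=['x','v1']
from dial import *
w=cal("wrist")
Z=lambda x,y:(310+(x+.5)/6-.5,80+(y+.5)/6-.5)
print("ticks (in,out)")
for nm,a in (("0o",(470,117)),("0i",(463,193)),("15o",(353,135)),("15i",(372,218)),("30o",(258,178)),("30i",(293,250)),("45i",(246,325)),("52.5o",(142,282)),("60o",(113,322)),("60i",(177,368)),("75o",(76,415)),("90o",(62,513)),("90i",(158,520))):
    print(nm,[float(round(x,4)) for x in ang(w,Z(*a),0)])
for h in (0,.002,.004,.006,.008):
    print(h,[np.round(ang(w,Z(*a),h),4).tolist() for a in ((247,225),(197,266),(152,208),(207,160))])
print("pointer tip h=.010", [np.round(ang(w,Z(*a),h),4).tolist() for a,h in (((430,203),.010),((414,205),.013),((428,200),.014))])
E
```

```text
ticks (in,out)
0o [3.6823, 0.0396]
0i [4.668, 0.0325]
15o [20.4309, 0.0405]
15i [21.2431, 0.0321]
30o [35.3189, 0.0414]
30i [36.561, 0.0331]
45i [52.3994, 0.0308]
52.5o [57.8295, 0.043]
60o [64.9281, 0.0438]
60i [66.4293, 0.0349]
75o [79.3718, 0.0446]
90o [93.7049, 0.0453]
90i [94.6869, 0.0336]
0 [[40.5702, 0.0382], [50.6778, 0.039], [49.2717, 0.0469], [39.7854, 0.0462]]
0.002 [[39.6579, 0.0378], [49.8117, 0.0385], [48.5473, 0.0463], [39.0309, 0.0458]]
0.004 [[38.7257, 0.0374], [48.9219, 0.038], [47.8047, 0.0458], [38.2605, 0.0453]]
0.006 [[37.7736, 0.037], [48.0079, 0.0375], [47.0432, 0.0452], [37.4741, 0.0448]]
0.008 [[36.8013, 0.0366], [47.0691, 0.037], [46.2624, 0.0446], [36.6714, 0.0444]]
pointer tip h=.010 [[5.5745, 0.0318], [6.7965, 0.0318], [3.9251, 0.0321]]
```

```bash
python3 - <<'E'
import sys; sys.argv=['x','v1']
from dial import *
from scipy.optimize import least_squares
w=cal("wrist")
Z=lambda x,y:(310+(x+.5)/6-.5,80+(y+.5)/6-.5)
def pl(uv,h):
    a,r=ang(w,uv,h);a=np.radians(a);return r*np.array([np.cos(a),np.sin(a)])
tk=[(0,(470,117)),(15,(353,135)),(30,(258,178)),(52.5,(142,282)),(60,(113,322)),(75,(76,415)),(90,(62,513))]
ti=[(0,(463,193)),(15,(372,218)),(30,(293,250)),(45,(246,325)),(60,(177,368)),(90,(158,520))]
def res(x):
    o=[]
    for L,r in((tk,x[2]),(ti,x[3])):
        for t,a in L:
            t=np.radians(t)+x[4]; o+=list(pl(Z(*a),0)-x[:2]-r*np.array([np.cos(t),np.sin(t)]))
    return o
s=least_squares(res,[0,0,.042,.033,0],x_scale=.01);x=s.x;print(x,np.degrees(x[4]),np.abs(s.fun).max())
for h in(0,.003,.005,.008):
    o=[]
    for a in ((247,225),(197,266),(152,208),(207,160)):
        q=pl(Z(*a),h)-x[:2]; o.append((round(float(np.degrees(np.arctan2(q[1],q[0])-x[4])),1),round(float(np.hypot(*q)),4)))
    print(h,o,np.mean([i[0] for i in o]))
q=pl(Z(414,205),.012)-x[:2];print(np.degrees(np.arctan2(q[1],q[0])-x[4]),np.hypot(*q))
E
```

```text
[-0.00211373  0.00202337  0.04245412  0.03296388  0.0236519 ] 1.3551540506263557 0.001836538458575808
0 [(34.9, 0.0386), (45.0, 0.0389), (44.3, 0.0469), (34.9, 0.0467)] 39.775
0.003 [(33.5, 0.0381), (43.6, 0.0382), (43.2, 0.0461), (33.7, 0.046)] 38.5
0.005 [(32.5, 0.0377), (42.7, 0.0377), (42.4, 0.0455), (32.9, 0.0456)] 37.625
0.008 [(31.0, 0.0372), (41.2, 0.0371), (41.2, 0.0447), (31.6, 0.0449)] 36.25
2.081732591672647 0.03370972603397562
```

The wrist view shows the dial clearly. The tab sits between the 30° and 45° ticks, and after centring on the ticks its middle reads about 36–38.5° depending on its height. The blunt end is at (365,240). I'll lower the shut fingers in front of it.

```bash
python3 -m pendant '[[0,0.025,0,0],[0,0.045,0,0],[0,0.053,0,0],[0.01,0.053,0,0],[0.017,0.053,0,0],[0.017,0.053,0,0]]'; python3 dial.py v2
```

```text
clock: 13.9
tcp_pos: [0.6353, -0.0654, 0.2405]
tcp_rot: [0.705, -0.055, 0.056, -0.705]
wrist_force: [-1.0, -0.6, -0.4]
gripper_width: 0.0004
tcp disp frame -0.0355 -0.0365 0.2405 F [-1.  -0.6 -0.4]
```

View pics/v2.png

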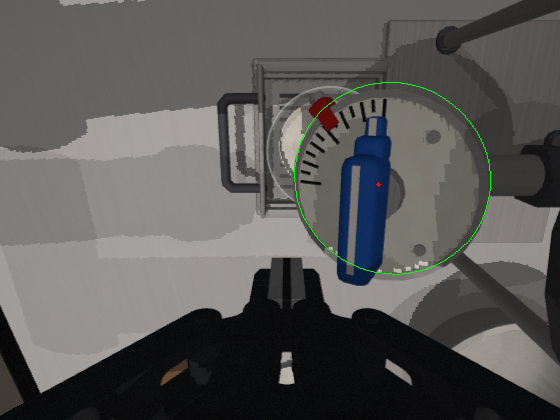

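```bash
python3 -m pendant '[[0,0.008,0.002,0],[0.004,0.008,0.002,0],[0.008,0.008,0.002,0],[0.012,0.008,0.002,0],[0.012,0.008,0.002,0]]'; python3 dial.py v3
```

```text
clock: 14.42
tcp_pos: [0.6454, -0.0655, 0.2326]
tcp_rot: [0.705, -0.057, 0.054, -0.705]
wrist_force: [-8.9, 0.2, 4.9]
gripper_width: -0.0002
tcp disp frame -0.0256 -0.0351 0.2326 F [-8.9  0.2  4.9]
```

View pics/v3.png

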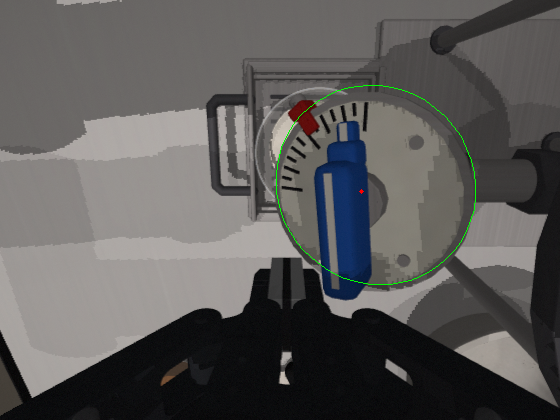

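The handle is turning, with about 9 N on the fingers. I'll carry on in small steps.

```bash
python3 -m pendant '[[0.002,0,0,0],[0.004,0,0,0],[0.006,0,0,0],[0.006,0,0,0]]'; python3 dial.py v4
```

```text
clock: 14.85
tcp_pos: [0.6509, -0.0668, 0.2334]
tcp_rot: [0.705, -0.057, 0.055, -0.704]
wrist_force: [-11.0, -1.2, 7.1]
gripper_width: 0.0001
tcp disp frame -0.0198 -0.0356 0.2334 F [-11.   -1.2   7.1]
```

View pics/v4.png

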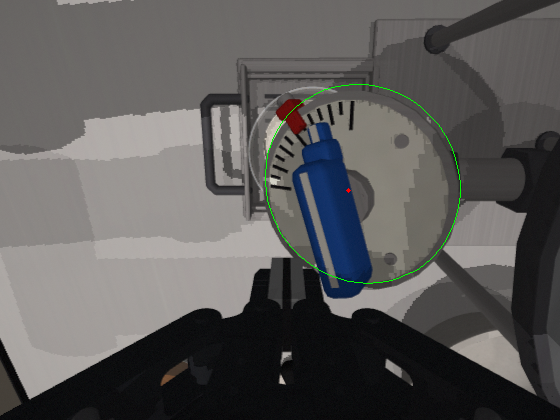

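```bash
python3 -m pendant '[[0.002,0,0,0],[0.004,0,0,0],[0.004,0,0,0]]'; python3 dial.py v5; python3 -c "
from h import *
crop('pics/v5w.png',250,80,390,220,4,'pics/v5z.png')"
```

```text
clock: 15.2
tcp_pos: [0.6551, -0.0676, 0.2335]
tcp_rot: [0.705, -0.057, 0.055, -0.704]
wrist_force: [-10.3, -2.0, 7.6]
gripper_width: 0.0004
tcp disp frame -0.0156 -0.0357 0.2335 F [-10.3  -2.    7.6]
```

View pics/v5z.png

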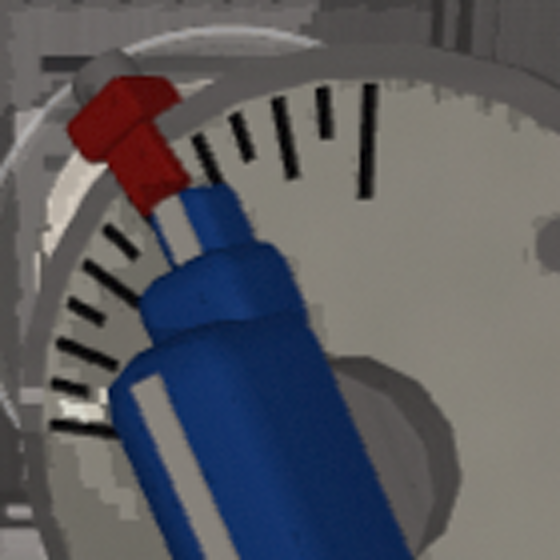

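```bash
cat > ov.py <<'E'
import sys
import dial
from dial import *
name=sys.argv[1]
E1=np.cos(np.radians(1.355))*e1+np.sin(np.radians(1.355))*e2;E2=np.cos(np.radians(1.355))*e2-np.sin(np.radians(1.355))*e1
Dc=D-.0021*e1+.0020*e2
w=cal("wrist");im=cv2.imread(f"pics/{name}w.png")
x0,y0,x1,y1,f=[int(a) for a in sys.argv[2:7]]
b=cv2.resize(im[y0:y1,x0:x1],None,fx=f,fy=f,interpolation=cv2.INTER_CUBIC)
def px(r,th,h):
    th=np.radians(th);q=proj(w,Dc+h*n+r*(np.cos(th)*E1+np.sin(th)*E2));return tuple(np.int32((q-[x0,y0]+.5)*f))
for t in np.arange(0,91,7.5): cv2.line(b,px(.033,t,0),px(.0425,t,0),(0,255,0),1)
for t,c in zip([float(a) for a in sys.argv[7:]],((0,255,255),(255,255,0),(255,0,255))):
    cv2.line(b,px(-.036,t,.034),px(.012,t,.034),c,1);cv2.line(b,px(.022,t,.014),px(.035,t,.014),c,1)
    cv2.line(b,px(.037,t,.008),px(.046,t,.008),c,1)
def inv(x,y,h):
    uv=((x+.5)/f-.5+x0,(y+.5)/f-.5+y0);o,d=ray(w,uv);P0=Dc+h*n;p=o+d*((P0-o)@n)/(d@n)-P0
    return np.degrees(np.arctan2(p@E2,p@E1)),np.hypot(p@E1,p@E2)
cv2.imwrite(f"pics/{name}ov.png",b)
E
python3 ov.py v5 250 80 390 220 4 28 37
```

```text
(no output)
```

View pics/v5ov.png

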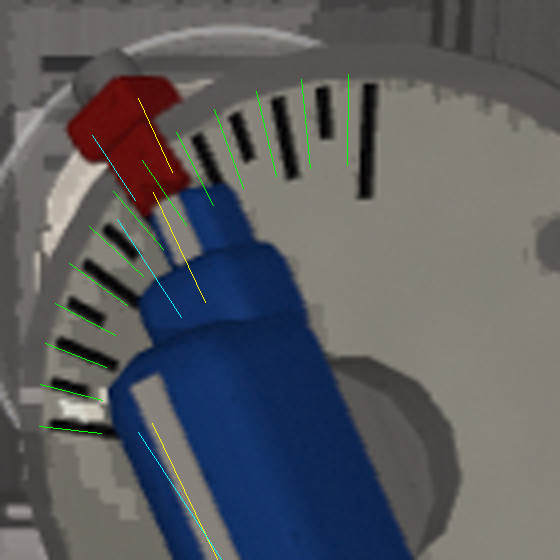

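```bash
python3 -m pendant '[[0.002,0,0,0],[0.004,0,0,0],[0.004,0,0,0]]'; python3 dial.py v6; python3 ov.py v6 240 80 380 220 4 30 37
```

```text
clock: 15.55
tcp_pos: [0.6593, -0.0681, 0.2333]
tcp_rot: [0.705, -0.057, 0.055, -0.704]
wrist_force: [-9.9, -1.8, 7.1]
gripper_width: 0.0001
tcp disp frame -0.0114 -0.0356 0.2333 F [-9.9 -1.8  7.1]
```

View pics/v6ov.png

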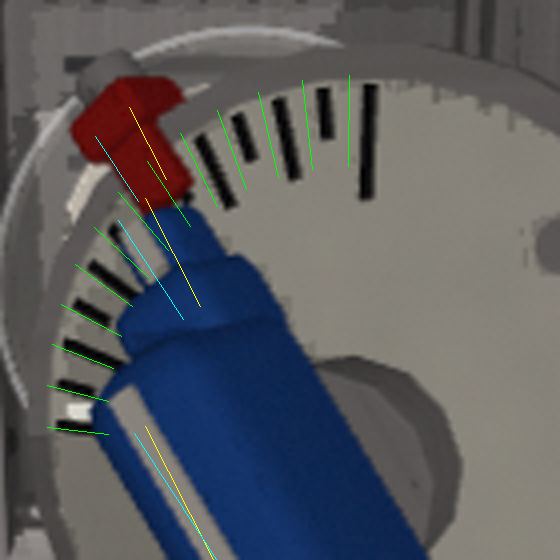

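View pics/v6tc.png

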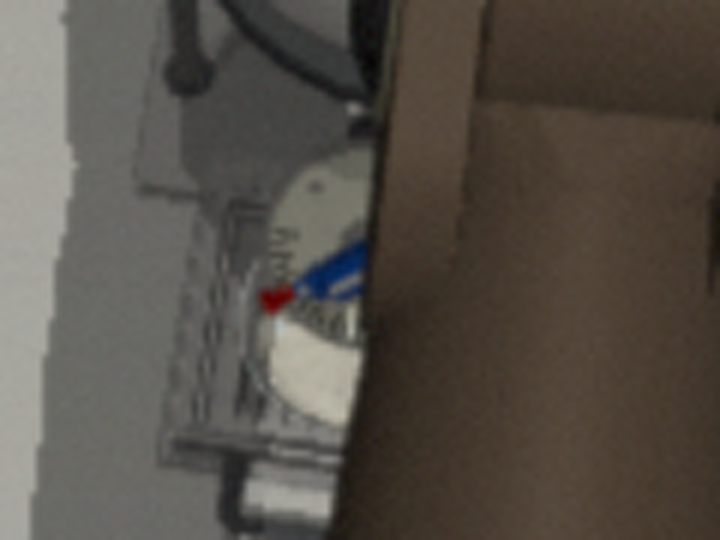

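In this view the handle reads about 35° and the marker about 36°. I'll let go and place the camera on the stem axis, where height parallax drops out and the angles can be compared directly.

```bash
python3 -m pendant '[[-0.015,0,0,0],[-0.04,0,0,0],[-0.075,-0.02,-0.015,0],[-0.105,-0.05,-0.035,0],[-0.105,-0.06,-0.038,0],[-0.105,-0.06,-0.038,0],[-0.105,-0.06,-0.038,0]]'; python3 dial.py v7; python3 - <<'E'
import sys; sys.argv=['x','v']
from dial import *
w=cal("wrist");c=-w[1].T@w[2];r=c-D
print("cam along stem",r@n,"off e1,e2",r@e1,r@e2, proj(w,D))
E
```

```text
clock: 16.23
tcp_pos: [0.5519, -0.089, 0.2934]
tcp_rot: [0.705, -0.055, 0.057, -0.705]
wrist_force: [1.0, -0.4, -1.0]
gripper_width: 0.0001
tcp disp frame -0.1143 -0.0726 0.2934 F [ 1.  -0.4 -1. ]
cam along stem 0.24534928788121696 off e1,e2 0.0015559171618716346 0.00046528053124221536 [496.02124099 105.97085116]
```

View pics/v7.png

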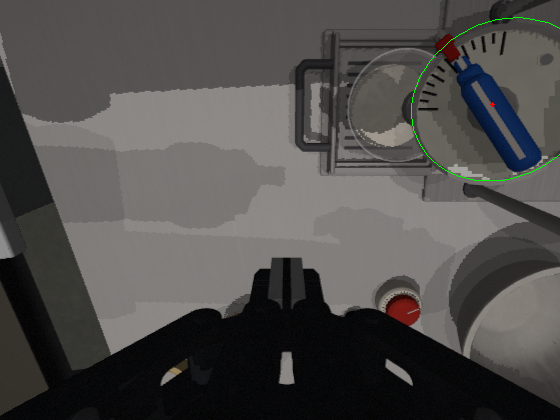

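```bash
python3 -c "
from h import *
crop('pics/v7w.png',405,15,545,180,4,'pics/v7z.png'); crop('pics/v7w.png',410,20,500,110,7,'pics/v7zz.png')"
```

```text
(no output)
```

View pics/v7z.png

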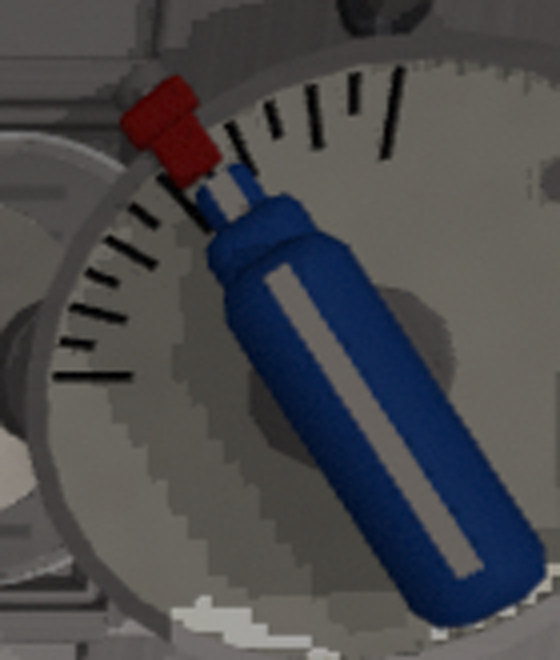

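View pics/v7zz.png

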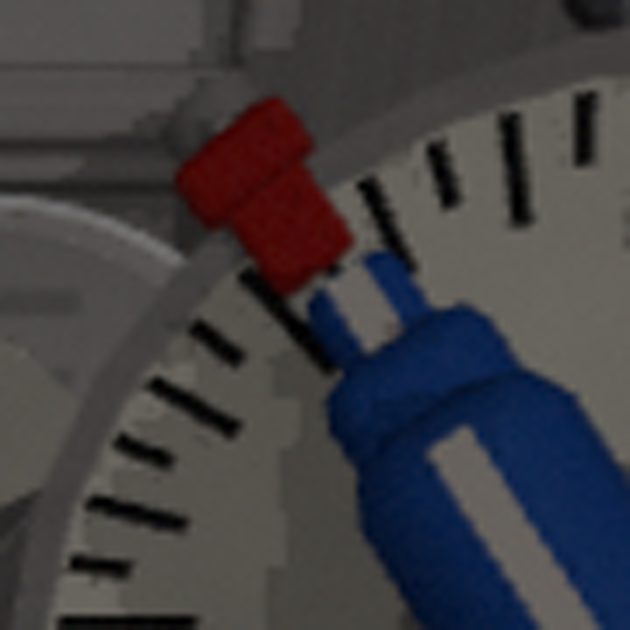

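```bash
python3 - <<'E'
import sys; sys.argv=['x','v']
from dial import *
from scipy.optimize import least_squares
w=cal("wrist")
Z=lambda x,y:(410+(x+.5)/7-.5,20+(y+.5)/7-.5)
Y=lambda x,y:(405+(x+.5)/4-.5,15+(y+.5)/4-.5)
def pl(uv):
    a,r=ang(w,uv,0);a=np.radians(a);return r*np.array([np.cos(a),np.sin(a)])
to=[(7.5,Z(587,93)),(15,Z(510,115)),(22.5,Z(435,143)),(30,Z(368,180)),(45,Z(247,272)),(52.5,Z(194,325)),(60,Z(153,381)),(67.5,Z(118,440)),(75,Z(88,502)),(82.5,Z(72,565)),(90,Z(58,623)),(0,Y(401,68))]
ti=[(15,Z(523,222)),(30,Z(408,268)),(45,Z(330,368)),(60,Z(236,432)),(75,Z(186,525)),(90,Z(196,623)),(0,Y(386,158))]
def res(x):
    o=[]
    for L,r in((to,x[2]),(ti,x[3])):
        for t,a in L:
            t=np.radians(t)+x[4]; o+=list(pl(a)-x[:2]-r*np.array([np.cos(t),np.sin(t)]))
    return o
s=least_squares(res,[0,0,.042,.033,0],x_scale=.01);x=s.x;print(x.round(4),np.degrees(x[4]),np.abs(s.fun).max())
def a(uv):
    q=pl(uv)-x[:2];return float(np.degrees(np.arctan2(q[1],q[0])-x[4]).round(1)),float(np.hypot(*q).round(4))
print("marker end",a(Z(352,240)),a(Z(290,293)),a(Z(321,267)),"junction",a(Z(300,167)),a(Z(232,228)),"head",a(Z(270,97)),a(Z(180,180)))
im=cv2.imread('pics/v7w.png');hsv=cv2.cvtColor(im,cv2.COLOR_BGR2HSV)
m=cv2.inRange(hsv,(0,140,50),(8,255,255))|cv2.inRange(hsv,(172,140,50),(180,255,255));m[110:]=0
ys,xs=np.nonzero(m);print("marker centroid",a((xs.mean(),ys.mean())))
P=[pl(Z(347,270)),pl(Z(386,345)),pl(Z(450,445)),pl(Y(470,568)),pl(Y(280,272))]
for nm,i,j in(("nose-body",3,4),("nosetip-bodyend",3,0),("nose",1,0)):
    d=P[j]-P[i];print(nm,np.degrees(np.arctan2(d[1],d[0])-x[4]))
print("nosetip",a(Z(347,270)),"nose corners",a(Z(315,302)),a(Z(382,252)))
m=cv2.inRange(hsv,(105,120,40),(130,255,255));m[:,:400]=0;m[200:]=0
ys,xs=np.nonzero(m);pp=np.array([pl((p,q)) for p,q in zip(xs,ys)]);cc=pp.mean(0);U,S,V=np.linalg.svd(pp-cc,full_matrices=False);d=V[0];d=-d if d[0]<0 else d
print("blue axis",np.degrees(np.arctan2(d[1],d[0])-x[4]))
E
```

```text
[-0.0017  0.002   0.0414  0.0316 -0.0024] -0.138414625892369 0.001859406226182709
marker end (34.1, 0.0378) (42.9, 0.0374) (38.5, 0.0375) junction (34.8, 0.0455) (43.1, 0.045) head (34.0, 0.0519) (43.8, 0.0513)
marker centroid (38.6, 0.0454)
nose-body 36.327713055223704
nosetip-bodyend 36.246788312679755
nose 31.970258257954274
nosetip (36.3, 0.0359) nose corners (41.4, 0.0354) (31.8, 0.0355)
blue axis 36.57019276017769
```

From the stem axis the ticks fit well. The marker reads 38.6° and the pointer 36.3–36.6°, so it needs about 2° more, or about 1.1 mm at the contact. I'll go back to the same contact and push slightly further.

```bash
python3 -m pendant '[[0,0.02,0.015,0],[0,0.045,0.03,0],[0.03,0.06,0.038,0],[0.065,0.06,0.038,0],[0.09,0.06,0.038,0],[0.1,0.06,0.038,0],[0.105,0.06,0.038,0],[0.1062,0.06,0.038,0]]'; python3 -m pendant '[[0,0,0,0],[0,0,0,0]]'; python3 -m pendant '[[-0.015,0,0,0],[-0.04,0,0,0],[-0.075,-0.02,-0.015,0],[-0.1062,-0.05,-0.035,0],[-0.1062,-0.06,-0.038,0],[-0.1062,-0.06,-0.038,0],[-0.1062,-0.06,-0.038,0]]'; python3 dial.py v8; python3 -c "
from h import *
crop('pics/v8w.png',405,15,545,180,4,'pics/v8z.png'); crop('pics/v8w.png',410,20,500,110,7,'pics/v8zz.png')"
```

```text
clock: 17.0
tcp_pos: [0.6613, -0.067, 0.2284]
tcp_rot: [-0.705, 0.058, -0.052, 0.705]
wrist_force: [-6.7, 0.1, -1.2]
gripper_width: -0.0001
clock: 17.17
tcp_pos: [0.6613, -0.0673, 0.2293]
tcp_rot: [0.705, -0.057, 0.053, -0.705]
wrist_force: [-4.0, -0.9, -1.9]
gripper_width: 0.0001
clock: 17.75
tcp_pos: [0.5519, -0.0888, 0.293]
tcp_rot: [0.705, -0.055, 0.057, -0.705]
wrist_force: [-0.3, 0.4, 0.1]
gripper_width: -0.0002
tcp disp frame -0.1143 -0.0724 0.293 F [-0.3  0.4  0.1]
```

View pics/v8zz.png

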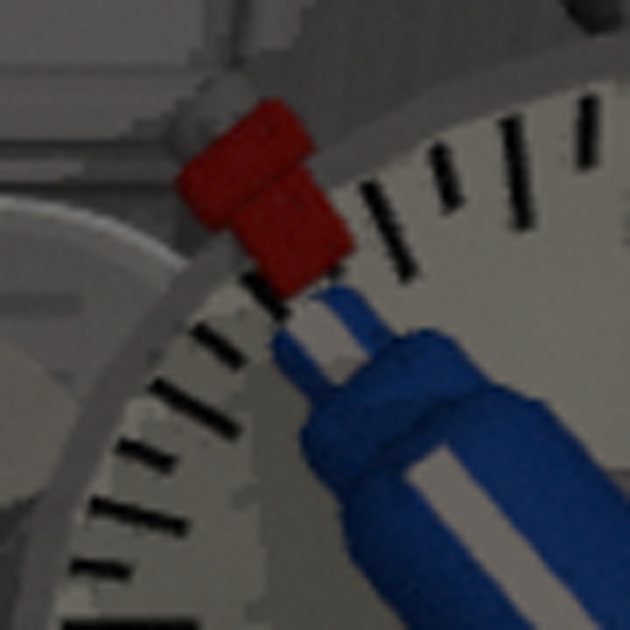

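View pics/v8z.png

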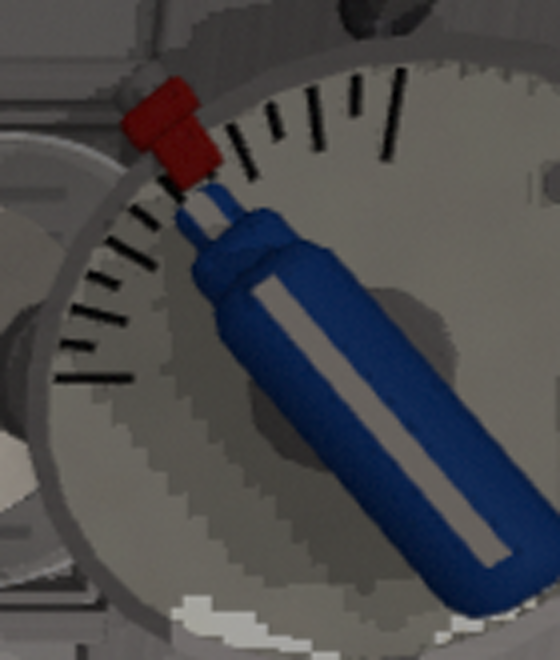

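```bash
cat > meas.py <<'E'
import sys; nm=sys.argv[1]
from dial import *
w=cal("wrist");x=np.array([-.0017,.0020,.0414,.0316,-.0024])
im=cv2.imread(f'pics/{nm}w.png');hsv=cv2.cvtColor(im,cv2.COLOR_BGR2HSV)
def pl(uv):
    a,r=ang(w,uv,0);a=np.radians(a);return r*np.array([np.cos(a),np.sin(a)])
def a(uv):
    q=pl(uv)-x[:2];return float(np.degrees(np.arctan2(q[1],q[0])-x[4]).round(2)),float(np.hypot(*q).round(4))
m=cv2.inRange(hsv,(0,140,50),(8,255,255))|cv2.inRange(hsv,(172,140,50),(180,255,255));m[110:]=0
ys,xs=np.nonzero(m);print("marker centroid",a((xs.mean(),ys.mean())))
m=cv2.inRange(hsv,(105,120,40),(130,255,255));m[:,:400]=0;m[200:]=0
ys,xs=np.nonzero(m);pp=np.array([pl((p,q)) for p,q in zip(xs,ys)]);cc=pp.mean(0);U,S,V=np.linalg.svd(pp-cc,full_matrices=False);d=V[0];d=-d if d[0]<0 else d
print("blue axis",np.degrees(np.arctan2(d[1],d[0])-x[4]))
# nose blue pixels: r>28mm
q=pp-x[:2];r=np.hypot(*q.T);th=np.degrees(np.arctan2(q[:,1],q[:,0])-x[4]);k=(r>.029)&(np.abs(th)<90)
print("nose blue mid",(th[k].min()+th[k].max())/2,th[k].mean(),k.sum(), "rmax",r[np.abs(th)<90].max())
E
python3 meas.py v7; python3 meas.py v8; python3 - <<'E'
import sys; sys.argv=['x','v8']
from meas import *
Z=lambda x,y:(410+(x+.5)/7-.5,20+(y+.5)/7-.5)
Y=lambda x,y:(405+(x+.5)/4-.5,15+(y+.5)/4-.5)
print("tip",a(Z(303,306)),a(Z(342,357)),"body line",(lambda d:np.degrees(np.arctan2(d[1],d[0])-x[4]))(pl(Y(265,283))-pl(Y(498,556))))
E
```

```text
marker centroid (38.54, 0.0456)
blue axis 36.577245317942605
nose blue mid 36.46894471807137 36.542897098460784 96 rmax 0.035865030215962615
marker centroid (38.6, 0.0453)
blue axis 42.87576971582694
nose blue mid 43.31796875261189 43.00543121205955 85 rmax 0.035464649692844276
marker centroid (38.6, 0.0453)
blue axis 42.87576971582694
nose blue mid 43.31796875261189 43.00543121205955 85 rmax 0.035464649692844276
tip (42.66, 0.036) (43.09, 0.0304) body line 42.89666049815015
```

The measurement is consistent: the pointer is now at 43.0° against the marker at 38.6°, so that push overshot by 4.4°. I'll nudge it back with a diagonal push on the right-front face of the nose half, starting from in front and to the right.

```bash
python3 -m pendant '[[0.025,0,0.02,0],[0.05,0.005,0.04,0],[0.059,0.03,0.047,0],[0.059,0.05,0.047,0],[0.059,0.06,0.047,0],[0.059,0.06,0.047,0]]'; python3 -m pendant '[[0.003,0,0.003,0],[0.006,0,0.006,0],[0.009,0,0.009,0],[0.009,0,0.009,0]]'; python3 dial.py v9
```

```text
clock: 18.35
tcp_pos: [0.6159, -0.0508, 0.2275]
tcp_rot: [-0.705, 0.058, -0.053, 0.705]
wrist_force: [-0.8, -0.1, 0.1]
gripper_width: 0.0001
clock: 18.68
tcp_pos: [0.6284, -0.0436, 0.2333]
tcp_rot: [-0.705, 0.055, -0.056, 0.705]
wrist_force: [0.3, -0.2, 0.1]
gripper_width: 0.0003
tcp disp frame -0.0457 -0.0161 0.2333 F [ 0.3 -0.2  0.1]
```

View pics/v9.png

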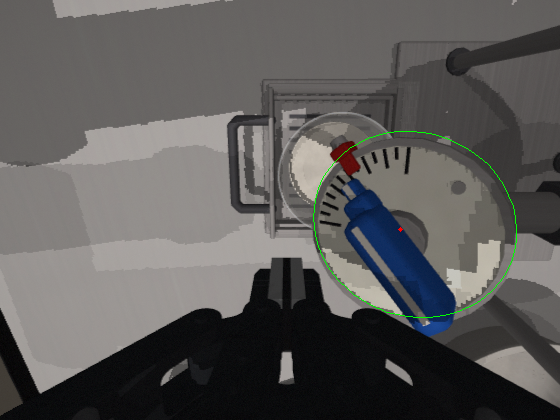

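```bash
python3 -m pendant '[[0.002,0,0.002,0],[0.004,0,0.004,0],[0.005,0,0.005,0],[0.005,0,0.005,0]]'; python3 -m pendant '[[0.001,0,0.001,0],[0.002,0,0.002,0],[0.002,0,0.002,0]]';  python3 -m pendant '[[0.001,0,0.001,0],[0.002,0,0.002,0],[0.002,0,0.002,0]]'; python3 dial.py v10
```

```text
clock: 19.12
tcp_pos: [0.6332, -0.0396, 0.232]
tcp_rot: [-0.705, 0.055, -0.055, 0.705]
wrist_force: [0.7, 0.9, -1.0]
gripper_width: 0.0001
clock: 19.37
tcp_pos: [0.6354, -0.038, 0.232]
tcp_rot: [-0.705, 0.056, -0.055, 0.705]
wrist_force: [-0.3, -0.6, -0.1]
gripper_width: -0.0001
clock: 19.62
tcp_pos: [0.6377, -0.0364, 0.232]
tcp_rot: [-0.705, 0.056, -0.056, 0.705]
wrist_force: [-0.2, -0.0, -0.0]
gripper_width: -0.0001
tcp disp frame -0.0375 -0.0075 0.232 F [-0.2 -0.  -0. ]
```

View pics/v10.png

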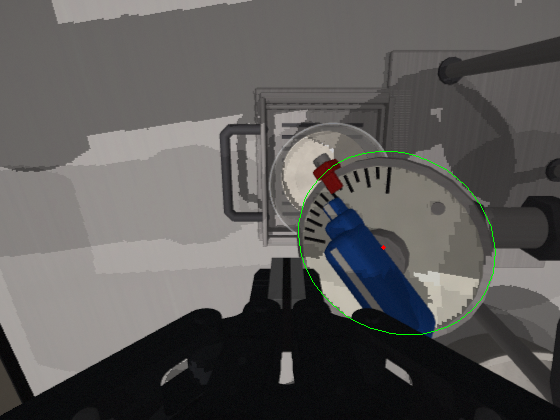

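```bash
python3 -m pendant '[[0.001,0,0.001,0],[0.002,0,0.002,0],[0.002,0,0.002,0]]';  python3 -m pendant '[[0.001,0,0.001,0],[0.0015,0,0.0015,0],[0.0015,0,0.0015,0]]'
```

```text
clock: 19.97
tcp_pos: [0.64, -0.0347, 0.2321]
tcp_rot: [-0.705, 0.055, -0.056, 0.705]
wrist_force: [-0.7, -0.1, 0.6]
gripper_width: -0.0003
clock: 20.22
tcp_pos: [0.6417, -0.0335, 0.232]
tcp_rot: [0.705, -0.056, 0.055, -0.705]
wrist_force: [-0.6, -0.3, 0.7]
gripper_width: 0.0001
```

```bash
python3 -m pendant '[[0.001,0,0.001,0],[0.0015,0,0.0015,0],[0.0015,0,0.0015,0]]';  python3 -m pendant '[[0.001,0,0.001,0],[0.0015,0,0.0015,0],[0.0015,0,0.0015,0]]'; python3 dial.py v11
```

```text
clock: 20.47
tcp_pos: [0.6425, -0.033, 0.232]
tcp_rot: [0.705, -0.056, 0.055, -0.704]
wrist_force: [-4.0, -3.7, 1.4]
gripper_width: 0.0003
clock: 20.72
tcp_pos: [0.643, -0.0327, 0.2319]
tcp_rot: [0.706, -0.057, 0.055, -0.704]
wrist_force: [-8.7, -6.7, 2.6]
gripper_width: -0.0001
tcp disp frame -0.033 -0.0031 0.2319 F [-8.7 -6.7  2.6]
```

View pics/v11.png

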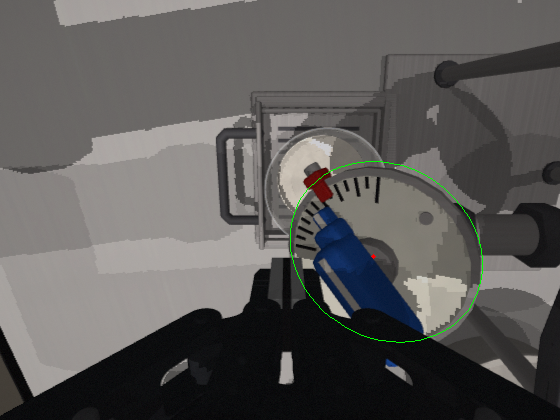

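```bash
python3 -m pendant '[[0.0004,0,0.0004,0],[0.0007,0,0.0007,0],[0.0007,0,0.0007,0]]';  python3 -m pendant '[[0.0004,0,0.0004,0],[0.0007,0,0.0007,0],[0.0007,0,0.0007,0]]'; python3 dial.py v12; python3 -c "
from h import *
a=cv2.imread('pics/v11w.png')[140:350,270:450];b=cv2.imread('pics/v12w.png')[140:350,270:450];cv2.imwrite('pics/cmp.png',cv2.resize(np.hstack([a,b]),None,fx=2.2,fy=2.2))"
```

```text
clock: 21.07
tcp_pos: [0.6432, -0.0326, 0.2319]
tcp_rot: [0.706, -0.058, 0.054, -0.703]
wrist_force: [-10.5, -7.8, 2.9]
gripper_width: -0.0003
clock: 21.32
tcp_pos: [0.6435, -0.032, 0.232]
tcp_rot: [0.706, -0.058, 0.054, -0.703]
wrist_force: [-11.3, -7.7, 4.1]
gripper_width: 0.0001
tcp disp frame -0.0325 -0.0023 0.232 F [-11.3  -7.7   4.1]
```

View pics/cmp.png

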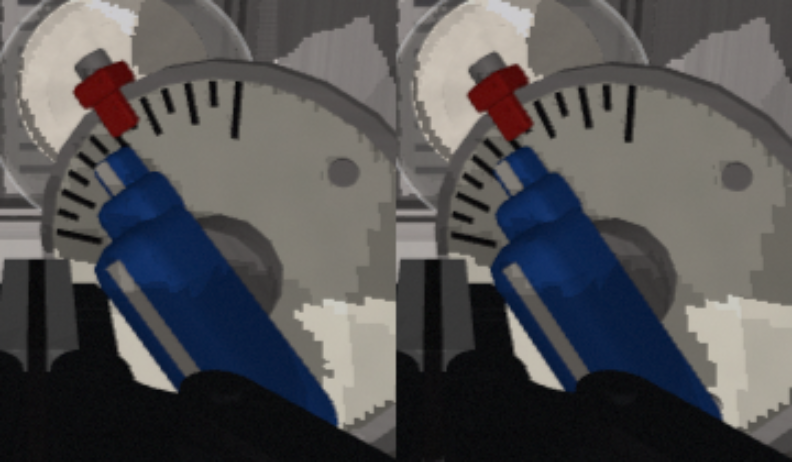

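It has begun to move. I'll back off and measure from the stem axis.

```bash
python3 -m pendant '[[-0.01,0,-0.01,0],[-0.03,0,-0.03,0],[-0.05,-0.015,-0.05,0],[-0.075,-0.04,-0.067,0],[-0.082,-0.06,-0.07,0],[-0.082,-0.061,-0.07,0],[-0.082,-0.061,-0.07,0]]'; python3 dial.py v13; python3 meas.py v13;python3 -c "
from h import *
crop('pics/v13w.png',405,15,545,180,4,'pics/v13z.png')"
```

```text
clock: 22.0
tcp_pos: [0.5552, -0.0865, 0.295]
tcp_rot: [-0.705, 0.054, -0.057, 0.705]
wrist_force: [1.0, -0.5, -0.9]
gripper_width: -0.0002
tcp disp frame -0.1114 -0.0696 0.295 F [ 1.  -0.5 -0.9]
marker centroid (38.93, 0.0454)
blue axis 39.30938381411581
nose blue mid 40.96593694507891 40.22566989901517 88 rmax 0.03602888669294345
```

View pics/v13z.png

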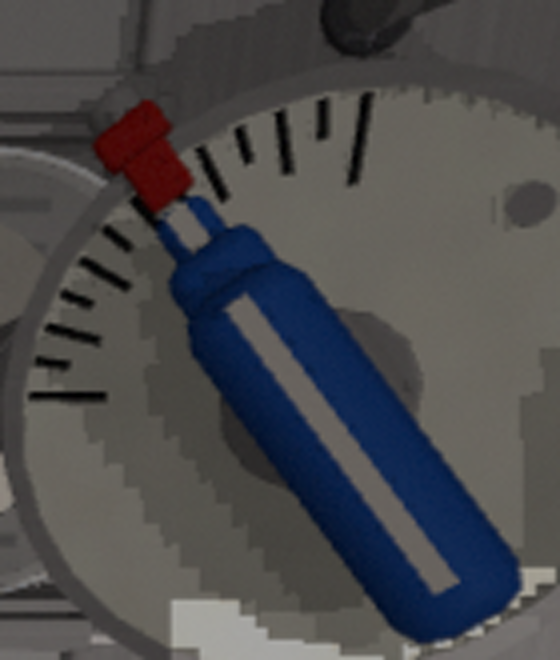

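```bash
python3 -m pendant '[[-0.003,0.002,-0.003,0],[-0.003,0.002,-0.003,0],[-0.003,0.002,-0.003,0],[-0.003,0.002,-0.003,0]]'; python3 dial.py v14; python3 meas.py v14;python3 -c "
from h import *
crop('pics/v14w.png',405,15,545,180,4,'pics/v14z.png'); crop('pics/v14w.png',410,20,500,110,7,'pics/v14zz.png')"
```

```text
clock: 22.43
tcp_pos: [0.5512, -0.0885, 0.2903]
tcp_rot: [-0.705, 0.056, -0.055, 0.705]
wrist_force: [0.3, 0.3, 0.4]
gripper_width: 0.0002
tcp disp frame -0.1151 -0.0723 0.2903 F [0.3 0.3 0.4]
marker centroid (36.83, 0.0438)
blue axis 39.436910553700216
nose blue mid 37.25694584872745 36.90431386874542 70 rmax 0.034213300310180675
```

View pics/v14zz.png

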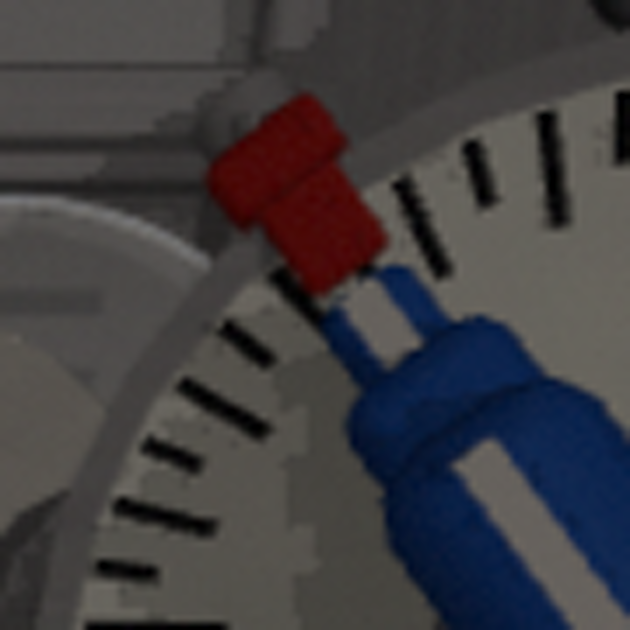

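```bash
python3 -m pendant '[[0,0,0,0],[0,0,0,0],[0,0,0,0]]'; python3 dial.py v15; python3 meas.py v15;python3 -c "
from h import *
crop('pics/v15w.png',405,15,545,180,4,'pics/v15z.png'); crop('pics/v15w.png',410,20,500,110,7,'pics/v15zz.png')"
```

```text
clock: 22.78
tcp_pos: [0.5513, -0.0887, 0.2911]
tcp_rot: [-0.705, 0.055, -0.056, 0.705]
wrist_force: [0.1, 0.2, 0.1]
gripper_width: 0.0001
tcp disp frame -0.115 -0.0724 0.2911 F [0.1 0.2 0.1]
marker centroid (37.2, 0.0441)
blue axis 39.456816864855604
nose blue mid 37.512825006025764 37.41803904017542 69 rmax 0.03430136491785557
```

View pics/v15zz.png

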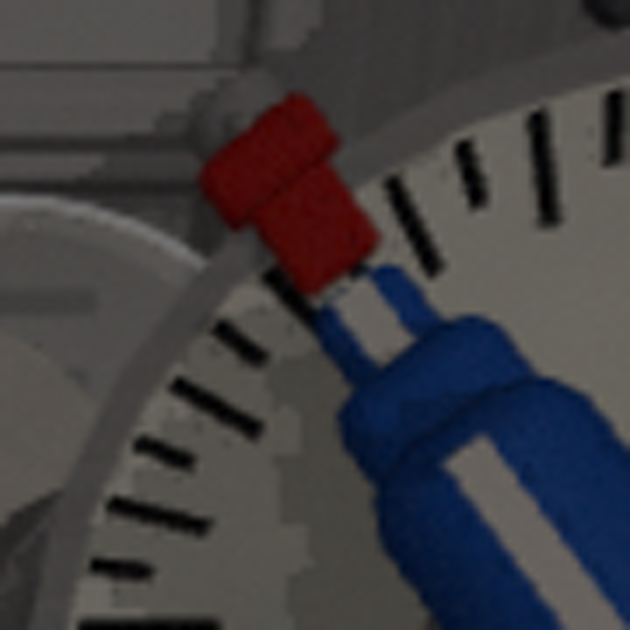

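View pics/v15z.png

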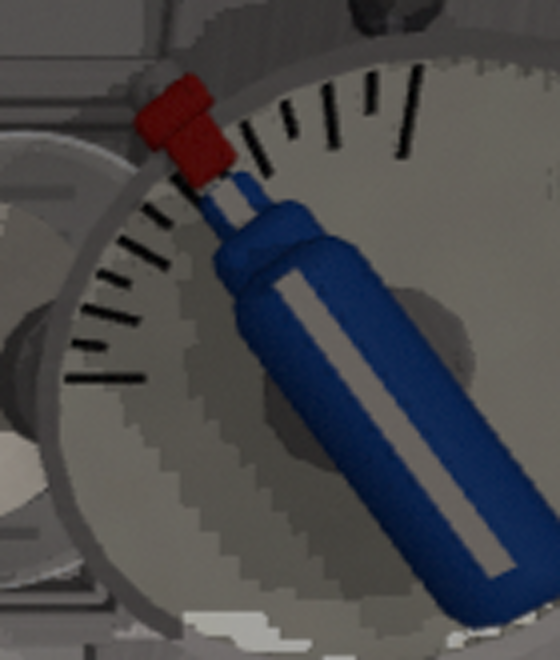

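```bash
python3 - <<'E'
import sys; sys.argv=['x','v15']
from dial import *
from scipy.optimize import least_squares
w=cal("wrist")
Z=lambda x,y:(410+(x+.5)/7-.5,20+(y+.5)/7-.5)
Y=lambda x,y:(405+(x+.5)/4-.5,15+(y+.5)/4-.5)
def pl(uv,h=0):
    a,r=ang(w,uv,h);a=np.radians(a);return r*np.array([np.cos(a),np.sin(a)])
to=[(7.5,Z(617,93)),(15,Z(537,112)),(22.5,Z(463,143)),(30,Z(394,180)),(45,Z(272,272)),(52.5,Z(217,325)),(60,Z(175,382)),(67.5,Z(138,440)),(75,Z(110,503)),(82.5,Z(92,567)),(90,Z(80,626)),(0,Y(419,66))]
ti=[(15,Z(551,224)),(30,Z(434,270)),(60,Z(260,433)),(75,Z(209,525)),(90,Z(218,626)),(0,Y(403,157))]
def res(x):
    o=[]
    for L,r in((to,x[2]),(ti,x[3])):
        for t,a in L:
            t=np.radians(t)+x[4]; o+=list(pl(a)-x[:2]-r*np.array([np.cos(t),np.sin(t)]))
    return o
s=least_squares(res,[0,0,.042,.033,0],x_scale=.01);x=s.x;print(x.round(4),np.degrees(x[4]),np.abs(s.fun).max())
def A(q): return float(np.degrees(np.arctan2(q[1],q[0])-x[4]).round(2)),float(np.hypot(*q).round(4))
for h in(0,.006,.01,.014):
    f=lambda uv:A(pl(uv,h)-x[:2])
    print(h,"marker end",f(Z(380,240)),f(Z(313,294)),"mid",f(Z(347,267)),"neck",f(Z(292,180)),"nose line out",f(Z(352,288)),"in",f(Z(393,350)),"nose corners",f(Z(318,315)),f(Z(394,265)))
d=pl(Y(286,281),.034)-pl(Y(502,571),.034);print("bodyline",A(d))
E
```

```text
[-0.0022  0.0002  0.0417  0.032  -0.0039] -0.22268358379411232 0.002045087510109792
0 marker end (33.88, 0.0378) (43.17, 0.0376) mid (38.43, 0.0376) neck (37.98, 0.0464) nose line out (39.34, 0.0359) in (39.83, 0.0295) nose corners (44.31, 0.036) (33.91, 0.0354)
0.006 marker end (33.83, 0.037) (43.1, 0.0368) mid (38.37, 0.0367) neck (37.93, 0.0454) nose line out (39.28, 0.0351) in (39.75, 0.0289) nose corners (44.24, 0.0352) (33.85, 0.0346)
0.01 marker end (33.8, 0.0364) (43.05, 0.0362) mid (38.33, 0.0362) neck (37.9, 0.0447) nose line out (39.23, 0.0346) in (39.7, 0.0284) nose corners (44.19, 0.0346) (33.82, 0.0341)
0.014 marker end (33.76, 0.0359) (43.0, 0.0357) mid (38.29, 0.0356) neck (37.87, 0.044) nose line out (39.18, 0.034) in (39.64, 0.028) nose corners (44.13, 0.0341) (33.78, 0.0336)
bodyline (39.73, 0.0455)
```

The pointer reads about 39.3° and the marker about 38.3°, so they agree to about 1°, which is roughly what the measurement can resolve. I'll retreat clear and check the whole scene.

```bash
python3 -m pendant '[[-0.03,-0.01,-0.03,0],[-0.06,-0.02,-0.06,0],[-0.1,-0.02,-0.1,0],[-0.14,-0.02,-0.13,0],[-0.17,-0.02,-0.17,0],[-0.19,-0.02,-0.2,0],[-0.2,-0.02,-0.22,0],[-0.2,-0.02,-0.22,0]]'; python3 - <<'E'
from h import *
t=eyes.capture('top');cv2.imwrite('pics/f_t.png',t);cv2.imwrite('pics/f_s.png',eyes.capture('scene'))
crop(t,240,130,360,260,5,'pics/f_tc.png')
crop('pics/f_s.png',190,120,330,270,4,'pics/f_sc.png')
c=cal("top");T=lambda x,y:(240+(x+.5)/5-.5,130+(y+.5)/5-.5)
E
```

```text
clock: 23.55
tcp_pos: [0.3157, -0.2774, 0.3117]
tcp_rot: [0.706, -0.057, 0.057, -0.704]
wrist_force: [0.3, -0.0, -0.3]
gripper_width: -0.0001
```

View pics/f_tc.png

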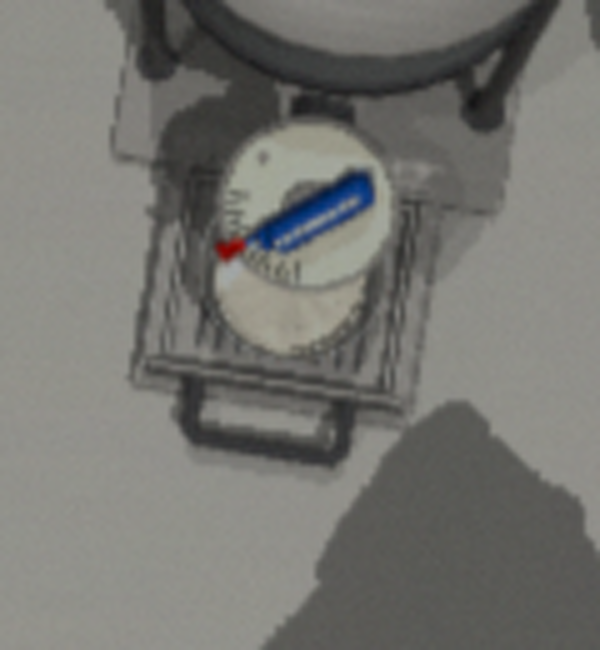

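View pics/f_sc.png

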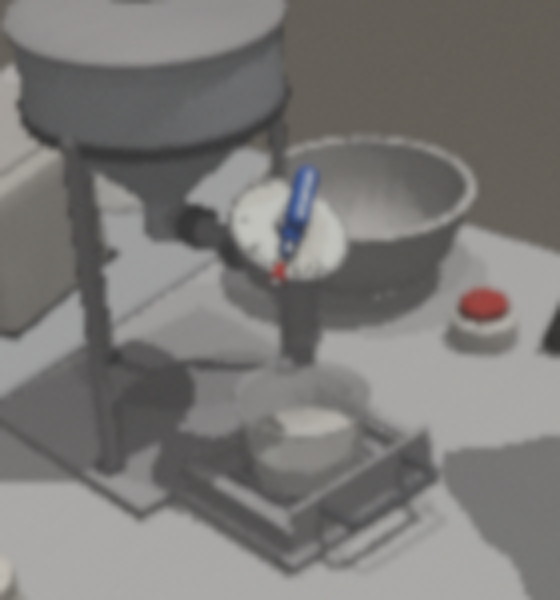

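View pics/f_t.png

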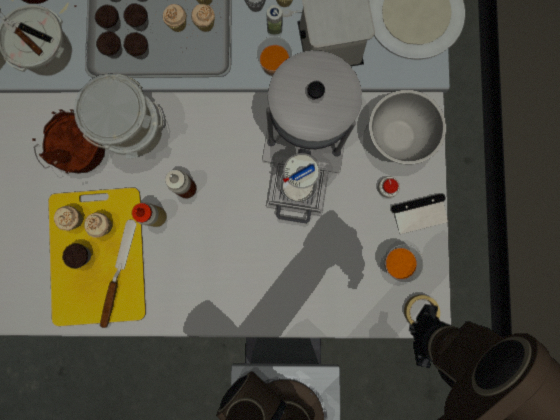

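In the final views the tray is home, the cup is upright under the spout and the pointer is on the red marker at (285,179). The bottles and the orange cup are where they started, and the robot is clear. I'll hand it in.

```bash
python3 -c "
from station import arm,monitor
print(arm.finish_job(), monitor.state()['clock'])"
```

```text
the job is handed in; nothing more can be done
the job is handed in; nothing more can be done
```

The sugar cup stands upright in the tray, the tray is fully home under the spout, and the valve pointer lines up with the red marker to within about 1°. I handed the job in at about 24 s, inside the 61 s limit. The hand-in gives no verdict.

- **Cup and tray:** I pinched the cup at its rim, set it down about 4 mm from the tray's centre, and pushed the tray until it hit its stop. The push force rose to about 16 N there. The pull bar measured x = 0.576–0.581 m against an expected 0.579 m.
- **Valve:** I turned it only after the tray was home. I pushed the shut fingers against the handle rather than pinching it. One push overshot to 43.0°, so I nudged it back from the other side. The last check, with the wrist camera looking down the stem, read the pointer at about 39.3° and the marker at about 38.3°. I left that difference because it is about the limit of the measurement.
- **Everything else:** In the final pictures the marker, the orange cup and both bottles look unmoved, and the robot is clear of everything.

**Checks that disagreed:**
- **Fingertips:** they sit about 12 mm behind the reported TCP, not 22 mm ahead as described. The first close on the cup therefore shut above the rim, without touching it, and I went lower.
- **Pointer readings:** two pictures taken before the arm had settled gave pointer-to-marker differences from 0.1° to 2°. I relied on the settled one.

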